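Build up the filter stack of an air sampler and open its vacuum valve

TASK

Set up the air sampler for a run: stack all the filter stages that are out on the bench onto the sampler's spigot, in any order, each one pushed fully down and locked onto the one below with a quarter turn clockwise, so that all the grip lands line up with the sampler's. Then lift the inlet cap up off its hook and lock it onto the top of the stack in the same way, and only when the stack is closed swing the valve lever fully over, away from the robot. Leave the loupe, the roll of tape and the small parts bin where they stand.

Things in the scene. Friction and masses are not known exactly. Their poses are not given: they have to be found in the camera images.
- sampler: Air sampler, fixed, at a new place and turn each time: white pump housing 124 (x) x 240 (y) mm, top face 45 mm high. Origin: on the bench under the stack axis; x points away from the robot, y left; the housing spans y +58 to -182 mm. On the stack axis a bare-metal boss, 58 mm diameter, with short grip lands (62 mm across) on its +y and -y sides; its top, the shoulder, is 55 mm above the bench.
- sampler_seat (a point): Centre of the sampler's shoulder; axes as the sampler's. On it stands the spigot: 36 mm diameter, 12 mm high, with bayonet lugs to +x and -x forming a bar 47 mm long and 14 mm wide, 6.5 to 11.5 mm above the shoulder. The origin of the lowest stage comes to lie at this point.
- valve (a joint): Vacuum valve lever on the sampler's right end (sampler frame y = -132 mm): 0 to 0.2 at the start = closed, leaning to the sampler's -x (towards the robot); 1.0 rad = stop, fully open, leaning to +x. Light friction; it stays where it is left. Push its ball over in +x.
- valve_tip (a point): Centre of the black ball (26 mm diameter) on the valve lever, 55 mm from the pivot, which lies 67 mm above the bench; the ball is 115 mm above the bench when fully closed or open, 7 mm higher half way.
- hook_stand: Fixed steel stand, new place and turn each time: foot plate 110 x 100 x 8 mm, post 12 x 14 mm at the origin (on the bench). From the post's top a flat bar, 14 mm wide, 6 mm thick, top face 150 mm above the bench, runs along the stand's -x (towards the robot) to x = -104 mm, where its last 5 mm are turned up 8 mm above that face. Nothing rises above the bar but this tip.
- inlet_cap: Bare-metal inlet cap, round, 58 mm diameter, body 30 mm high; flat grip lands on its +y and -y sides (62 mm across, 26 mm wide, 5 to 27 mm above the underside). Origin: centre of the underside, z up. It hangs mouth down, underside 92 mm above the bench, about 75 mm from the post, its y axis across the bar. Underside: the same bayonet socket as stage_a. 0.14 kg.
- cap_strap (a point): Middle of the underside of the cap's carrying strap, 58 mm above the cap's origin; it rests on the stand's bar. Strap 14 mm wide (along the cap's x), 3 mm thick, 46 mm over its legs (along y); opening under it 40 mm wide, 28 mm high; the cap is 61 mm high in all. To free the cap lift it 9 to 21 mm (best 15), then draw it off along the stand's -x.
- stage_a: Bare-metal filter stage, maybe absent: round, 58 mm diameter, body 36 mm high, flat grip lands on its +y and -y sides (62 mm across, 26 mm wide, 5 to 33 mm above the underside); stands upright on the bench at any turn. On its top a spigot with lugs to +x and -x exactly like the sampler's, 48 mm high in all. Origin: centre of the underside, z up. 0.16 kg.
- stage_a_socket (a point): In stage_a's underside (at its origin): bayonet socket as in all stages and the cap, 14.5 mm deep; a ledge 5 mm thick with a 39 mm round opening and 20 mm wide gaps on its +y and -y sides. It passes over the spigot below only crosswise: its y axis along the lower part's x axis, either way round, within about 8 degrees and 1.5 mm; then the underside rests on the lower shoulder.
- stage_a_top (a point): Centre of stage_a's shoulder, 36 mm above its origin, under its spigot. A part put on crosswise is locked by turning it 90 degrees clockwise (seen from above) to its stop: its axes are then in line with the lower part's (either way round) and it cannot be lifted. The other way it stops after 9 degrees and then only unlocks the parts below. Play of the joint 1.5 mm sideways, 1.5 mm up and down.
- stage_b: Filter stage, the same as stage_a in all its parts; maybe absent.
- stage_c: Filter stage, the same as stage_a in all its parts; maybe absent.
- stage_d: Filter stage, the same as stage_a in all its parts; maybe absent.
- loupe: Black 10x loupe, 37 mm diameter, 29 mm high, standing on the bench; bystander.
- tape_roll_teal: Teal roll of tape lying flat on the bench, 68 mm diameter, 16 mm high; bystander.
- parts_bin: Small green square bin of parts, 66 x 66 mm, 32 mm high, at the right of the sampler; bystander.

How it is judged:
By the outcome, as a careful person would: the job done as asked, in the order asked, and still so for the second after the job is handed in, with the robot touching nothing.
Of stage_a, stage_b, stage_c, stage_d only 3 to 4 are there at a start; the rules pass over those that are not, and their reading is None.
At some moment in a run one of stage_a, stage_b, stage_c, stage_d may be knocked a few centimetres aside while the robot is not near it.
It also fails if it takes over 210 s, if anything falls off the work surface, if the arm or the gripper's body presses on something with over 40 N, if the wrist force passes 120 N, or if a joint passes its speed limit or range.

ROBOT

A 6-joint arm with a two-finger parallel gripper is mounted at the origin on a cart in front of the work surface, level with it; the furniture and walls round the work are solid. World frame = base frame: x ahead of the robot, y to its left, z up, the work surface at z = 0. Lengths are in m, angles in degrees, forces in N, time in s.
With the tool pointing down it reaches from about 0.25 to 0.725 m from the base axis. Payload 9.7 kg.
Tool frame: the origin (TCP) lies at the very end of the fingers, on their centre line; the grasp point (between the pads) lies 19 mm behind it; y points along the fingers, x is the direction in which the jaws open and shut, and the axes are right-handed (so a half turn about y gives the same grasp; the last joint's range is limited). The gripper opens to 85 mm and grips with 20 to 120 N. Pads are 22 mm wide; open, the fingers measure 114 mm over their backs; the gripper's body (76 mm by 85 mm) begins 54 mm behind the grasp point. The pads swing forward as they close: fully open they stand 13 mm farther back than shut.
Start: joints at [-67.151, 4.979, 10.078, 95.1, 0, 90], TCP at [0.214, -0.507, 0.231] pointing down, gripper open.
Joint ranges: [-179.16, 179.16], [-48.56, 103.87], [-65.8, 70.77], [-126.05, 130.52], [-82.76, 87.17], [-180, 180]. Speed limits (degrees/s): [127.2, 127.2, 147.25, 180, 180, 180].

INTERFACE

Orientations are given as [roll, pitch, yaw] about the fixed x, y, z axes, in that order (R = Rz(yaw) Ry(pitch) Rx(roll)).
In Python, from workcell import bot gives the robot as it stands.
- The arm moves only by the shell command python3 -m jog 'ROWS' [FORCE]. ROWS is JSON, a list of rows, each a list of 7 numbers: the closure, from 0 (fully open) to 1 (shut), then the shift along the world's x, y, z in units of 25 mm (1.0 is 25 mm), then the turn, a rotation vector about the world's x, y, z in units of 5 degrees (1.0 is 5 degrees). A call has 1 to 5 rows; each row is the pose to reach, as a shift and turn from the pose commanded when the call began; what a row does not reach only later rows make up. A row lasts 1/10 s, in which the tool goes at most 50 mm and 8.59 degrees, less where a joint would pass 70% of its speed; a pose out of reach is approached as far as the arm can. A call with a gripper value outside its range is refused whole. The fingers move at their own pace and stop on an object; FORCE is the grip in N (left out, the last holds). Time passes only in rows, so rows that repeat a pose let the fingers close. It gives the time, the measured TCP pose, the force and the opening at its end, in the units of the state.
- bot.get_obs(): the state, without advancing time (a new reading comes with each control period).
- bot.camera(name): name is "side" or "top" or "wrist"; returns (picture, depth): 400x640x3 uint8, red, green, blue; 400x640 float32, m along the optical axis (not along the pixel's ray), 0 where there is no reading.
- bot.camera_model(name): a dict with "fx", "fy", "cx", "cy" (pixels), "rvec" (rotation vector, rad) and "tvec" (3), from world to camera coordinates, as OpenCV has them; the wrist camera has in their place "tool_from_camera" (4x4, takes a point from camera to tool coordinates, whose origin is the TCP and whose axes are the tool frame's). Camera axes: x right, y down, z forward; pixel columns grow to the right and rows downward; lengths in m; the calibration is good to about 2 mm. A picture is of the moment at which its call begins: read the wrist's pose just before it. camera_model takes no time and is no camera call.
- bot.job_done(): hands the job in, once; it reports no verdict.
Trained networks look in the newest picture that a camera, given by its name, has taken for a name from the list of things; names that differ only in an ending like _2 or _b are one class to them, and where a whole thing is asked for, a point or a joint stands for the part that bears it (a point fixed in the world has none). Each returns a list of dicts, best first, with "conf" (0 to 1); they miss things now and then, are a little off and sometimes report something else, mostly with a low value. They report only what shows in the picture. A call takes as long as a camera call.
- bot.regions_of(camera, label): "pixels" (400x640 bool, what is visible of it) and "point" ([row, column] in pixels, amid what is visible of it).
The state is a dict: "time": time; "q": joint angles; "qd": joint speeds; "joint_efforts": joint torques, N m; "ee_pos": TCP position; "tcp_rot": TCP orientation; "wrist_force": force on the tool from outside, world axes, zero at the start; "torque": the same for the moment, N m; "opening": finger opening in m.
Only numpy, scipy, OpenCV 4.12 (cv2) and the standard library are available. Lean on these libraries where they do the work, as an engineer would, in place of code of your own. Each camera call takes 0.05 s, during which the arm holds its last target. There are 200 camera calls.

## Working session

There is one attempt and no reset: what is moved stays moved. The work goes in short steps, Python scripts to look and compute and a shell command to move; the robot and the scene stay as the last step left them, time stands still between calls to the robot, and variables do not carry over. Pictures are saved under pics/ and viewed, about 12 in all and at most 16, crops included, and the job is handed in when it is done.

```bash
ls; mkdir -p pics; cat > h.py <<'E'
import numpy as np, cv2
from scipy.spatial.transform import Rotation as R
from workcell import bot
def pose():
    o=bot.get_obs(); T=np.eye(4); T[:3,3]=o['ee_pos']
    T[:3,:3]=R.from_euler('xyz',o['tcp_rot'],degrees=True).as_matrix(); return T
def cloud(cam):
    """picture, world points HxWx3 (nan where none)"""
    m=bot.camera_model(cam); T=pose(); im,d=bot.camera(cam)
    v,u=np.mgrid[0:400,0:640]
    P=np.dstack([(u-m['cx'])/m['fx']*d,(v-m['cy'])/m['fy']*d,d])
    if cam=='wrist':
        W=T@np.array(m['tool_from_camera'])
    else:
        E=np.eye(4);E[:3,:3]=cv2.Rodrigues(np.array(m['rvec']))[0];E[:3,3]=np.ravel(m['tvec']);W=np.linalg.inv(E)
    Q=P@W[:3,:3].T+W[:3,3]; Q[d<=0]=np.nan
    return im,Q
def save(n,im): cv2.imwrite('pics/'+n,cv2.cvtColor(im,cv2.COLOR_RGB2BGR))
E
python3 - <<'E'
from h import *
print(bot.get_obs())
for c in ['top','side']:
    im,Q=cloud(c); save(c+'0.png',im); np.savez(c+'0.npz',im=im,Q=Q)
    for n in ['sampler','valve','hook_stand','inlet_cap','stage_a','loupe','tape_roll_teal','parts_bin']:
        for r in bot.regions_of(c,n):
            p=Q[r['pixels']]; p=p[~np.isnan(p[:,0])]
            print(c,n,round(r['conf'],2),np.round(r['point']),len(p), np.round(np.median(p,0),3) if len(p) else '', np.round(np.percentile(p,[2,98],axis=0),3).tolist() if len(p) else '')
E
```

```text
pics
{'time': 0.0, 'q': array([-6.71516975e+01,  5.01047969e+00,  1.00338805e+01,  9.51007154e+01,
       -2.32658096e-04,  8.99998856e+01]), 'qd': array([-0.04733228, -0.02758784,  0.00598407, -0.03220718, -0.04220334,
       -0.05659771]), 'joint_efforts': array([ 1.94896602e-03, -5.20393324e+01,  4.64803183e+01,  1.64656638e-02,
        5.09144240e-05, -2.39189353e-05]), 'ee_pos': array([ 0.21346578, -0.506622  ,  0.2305839 ]), 'tcp_rot': array([-9.00002325e+01,  7.73145370e-02, -6.71515831e+01]), 'wrist_force': array([ 0.03483845, -0.38017716, -0.2249358 ]), 'torque': array([-0.02098177, -0.00520563,  0.00718314]), 'opening': 0.08558638542631336}
top sampler 0.72 [158. 307.] 3770 [0.645 0.019 0.046] [[0.587, -0.093, 0.03], [0.708, 0.133, 0.118]]
top hook_stand 0.65 [187. 196.] 1283 [0.56  0.341 0.009] [[0.487, 0.299, -0.0], [0.609, 0.385, 0.152]]
top inlet_cap 0.81 [207. 182.] 391 [0.505 0.34  0.122] [[0.48, 0.32, 0.009], [0.531, 0.376, 0.155]]
top inlet_cap 0.73 [244. 235.] 119 [0.413 0.21  0.023] [[0.397, 0.193, -0.001], [0.432, 0.226, 0.031]]
top stage_a 0.87 [256. 422.] 393 [
[... 1244 characters left out ...]
 [ 0.379 -0.29   0.035] [[0.355, -0.32, 0.002], [0.407, -0.273, 0.051]]
side stage_a 0.67 [166. 374.] 312 [ 0.531 -0.318  0.032] [[0.506, -0.361, 0.002], [0.579, -0.305, 0.051]]
side stage_a 0.59 [201. 384.] 372 [ 0.438 -0.143  0.035] [[0.413, -0.176, 0.002], [0.466, -0.131, 0.051]]
side loupe 0.62 [297. 339.] 284 [0.413 0.212 0.02 ] [[0.396, 0.194, 0.001], [0.428, 0.227, 0.031]]
side tape_roll_teal 0.57 [274. 318.] 500 [0.487 0.16  0.016] [[0.456, 0.127, 0.001], [0.522, 0.189, 0.019]]
side parts_bin 0.54 [168. 330.] 340 [ 0.663 -0.254  0.018] [[0.626, -0.286, 0.001], [0.695, -0.213, 0.034]]
side parts_bin 0.2 [233. 369.] 494 [0.419 0.011 0.036] [[0.394, -0.025, 0.001], [0.45, 0.027, 0.051]]
```

```bash
python3 - <<'E'
from h import *
a=np.load('top0.npz')['im'];b=np.load('side0.npz')['im']
save('v1.png',cv2.resize(a[110:290,150:470],None,fx=2.5,fy=2.5,interpolation=cv2.INTER_CUBIC))
for c in ['top','side']:
    z=np.load(c+'0.npz');Q=z['Q'].reshape(-1,3)
    for p in [(.383,-.3),(.444,-.157),(.423,-.004),(.535,-.33),(.645,.055)]:
        h=.038 if p[0]<.6 else .058
        s=Q[(np.hypot(Q[:,0]-p[0],Q[:,1]-p[1])<.045)&(Q[:,2]>h+.004)&(Q[:,2]<h+.02)][:,:2]
        if len(s)<5: print(c,p,len(s)); continue
        (cx,cy),wh,an=cv2.minAreaRect((s*1000).astype(np.float32))
        C=np.cov(s.T); w,V=np.linalg.eigh(C)
        print(c,p,len(s),np.round(s.mean(0),4),'rect',round(cx),round(cy),np.round(wh),round(an),'pca',np.round(np.sqrt(w)*1000,1),round(np.degrees(np.arctan2(V[1,1],V[0,1]))%180))
    # sampler housing top
    s=Q[(abs(Q[:,2]-.045)<.004)&(Q[:,0]>.56)&(Q[:,1]>-.2)&(Q[:,1]<.2)][:,:2]
    print('housing',len(s),cv2.minAreaRect((s*1000).astype(np.float32)))
    s=Q[(Q[:,2]>.135)&(Q[:,1]>.2)]; print('bar',len(s),cv2.minAreaRect((s[:,:2]*1000).astype(np.float32)))
    s=Q[(Q[:,2]>.1)&(Q[:,0]>.55)&(Q[:,1]<.2)];print('ball',len(s),np.round(s.mean(0),3))
E
```

```text
top (0.383, -0.3) 156 [ 0.3831 -0.3049] rect 383 -306 [35. 44.] 73 pca [ 8.5 11.5] 12
top (0.444, -0.157) 151 [ 0.4434 -0.1596] rect 443 -160 [45. 34.] 82 pca [ 8.4 11.3] 48
top (0.423, -0.004) 158 [ 0.4228 -0.0036] rect 422 -4 [46. 33.] 1 pca [ 8.4 11.6] 156
top (0.535, -0.33) 155 [ 0.5357 -0.3326] rect 535 -333 [34. 44.] 65 pca [ 8.6 11.6] 124
top (0.645, 0.055) 149 [0.6537 0.0818] rect 654 82 [45. 30.] 2 pca [ 8.  11.4] 176
housing 2588 ((712.6845703125, -7.365570068359375), (285.8764343261719, 251.66091918945312), 86.29568481445312)
bar 1021 ((754.3701171875, 434.1202392578125), (584.3876342773438, 58.823577880859375), 19.972734451293945)
ball 7566 [ 0.784 -0.586  0.221]
side (0.383, -0.3) 88 [ 0.3816 -0.3027] rect 383 -305 [35. 37.] 61 pca [ 9.1 11.6] 16
side (0.444, -0.157) 106 [ 0.4422 -0.158 ] rect 444 -160 [44. 36.] 85 pca [ 9.4 11.9] 58
side (0.423, -0.004) 140 [ 0.4213 -0.0011] rect 422 -4 [34. 47.] 35 pca [ 8.9 12.2] 150
side (0.535, -0.33) 72 [ 0.5347 -0.3303] rect 536 -334 [41. 36.] 88 pca [ 9.  12.2] 119
side (0.645, 0.055) 127 [0.6521 0.0836] rect 653 82 [34. 43.] 57 pca [ 8.7 12.1] 173
housing 1727 ((715.1605834960938, -1.855682373046875), (275.7746887207031, 258.2108154296875), 86.52142333984375)
bar 1647 ((742.9363403320312, 431.3572998046875), (564.515625, 58.14626693725586), 19.872663497924805)
ball 5697 [ 0.767 -0.83   0.216]
```

View pics/v1.png

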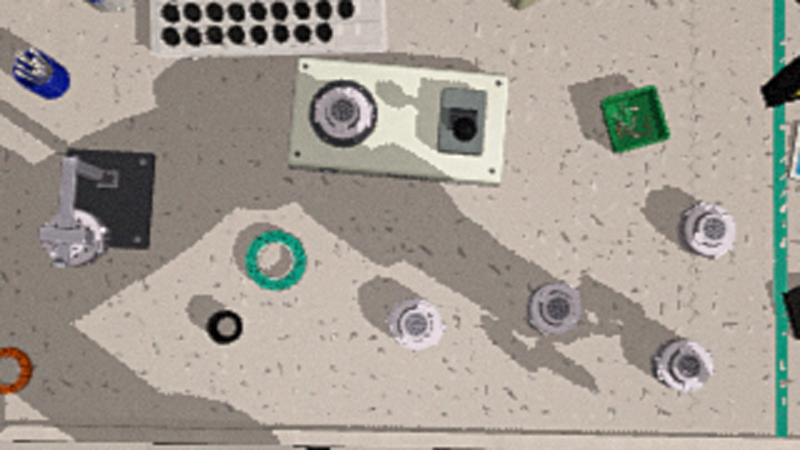

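View pics/side0.png

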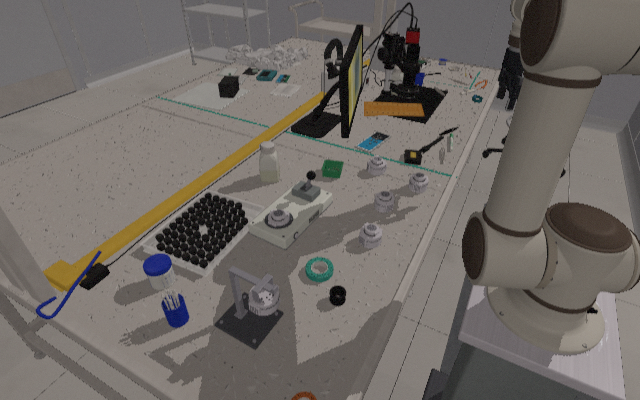

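```bash
python3 -m jog '[[0,6.8,8.1,-0.5,0,0,-2.2],[0,6.8,8.1,-0.5,0,0,-2.2],[0,6.8,8.1,-0.5,0,0,-2.2],[0,6.8,8.1,-0.5,0,0,-2.2],[0,6.8,8.1,-0.5,0,0,-2.2]]' 60; python3 -m jog '[[0,0,0,0,0,0,0],[0,0,0,0,0,0,0],[0,0,0,0,0,0,0]]'
cat >> h.py <<'E'
def spig(Q,p,h,rad=.045,top=.014):
    """centre, bar angle of a spigot whose shoulder is at height h near p; h= shoulder z"""
    X=Q.reshape(-1,3)
    s=X[(np.hypot(X[:,0]-p[0],X[:,1]-p[1])<rad)&(X[:,2]>h+.008)&(X[:,2]<h+top+.004)]
    if len(s)<20: return None
    s=s[s[:,2]>np.percentile(s[:,2],50)-.004] 
    C=np.cov(s[:,:2].T); w,V=np.linalg.eigh(C)
    r=cv2.minAreaRect((s[:,:2]*1000).astype(np.float32))
    return len(s),np.round(s.mean(0),4),np.round(r[0],1),np.round(r[1],1),'sd',np.round(np.sqrt(w)*1000,1),'ang',round(np.degrees(np.arctan2(V[1,1],V[0,1]))%180,1)
E
python3 - <<'E'
from h import *
o=bot.get_obs();print(o['ee_pos'],o['tcp_rot'],o['q'])
im,Q=cloud('wrist');save('w1.png',im);np.savez('w1.npz',im=im,Q=Q)
print(bot.camera_model('wrist'))
print(spig(Q,(.383,-.305),.036))
E
```

```text
time: 1.4
ee_pos: [0.3731, -0.3162, 0.2197]
tcp_rot: [-90.0, -0.0, -78.2]
wrist_force: [0.7, -1.5, -0.1]
opening: 0.0854
time: 1.7
ee_pos: [0.3719, -0.3184, 0.2197]
tcp_rot: [-90.0, -0.0, -78.2]
wrist_force: [-0.3, -0.2, 0.1]
opening: 0.0857
[ 0.37190747 -0.31838346  0.2196986 ] [-9.00068136e+01 -1.65785180e-02 -7.81740423e+01] [-4.05572195e+01 -3.52862305e+00  1.92600677e-01  9.37122506e+01
 -1.55162617e-02  1.27616823e+02]
{'fx': 344.713287887217, 'fy': 344.713287887217, 'cx': 318.41928342536636, 'cy': 197.86444554576127, 'tool_from_camera': array([[ 9.99998656e-01, -9.65064280e-04,  1.32557542e-03,
         4.44930463e-04],
       [-1.55504918e-03, -3.01849262e-01,  9.53354396e-01,
        -1.43000740e-01],
       [-5.19924312e-04, -9.53355176e-01, -3.01850357e-01,
         7.72532755e-02],
       [ 0.00000000e+00,  0.00000000e+00,  0.00000000e+00,
         1.00000000e+00]])}
(1343, array([ 0.3834, -0.3074,  0.0481]), array([ 382.6, -307.4]), array([46. , 35.1]), 'sd', array([ 8.3, 11.4]), 'ang', np.float64(8.0))
```

View pics/w1.png

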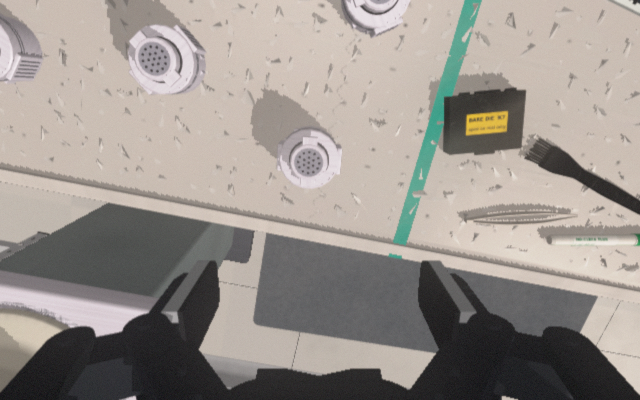

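```bash
Z='[0,0,0,0,0,0,0]'; python3 -m jog '[[0,0.46,0.44,0,0,0,8.5],[0,0.46,0.44,0,0,0,8.5],[0,0.46,0.44,0,0,0,8.5],[0,0.46,0.44,0,0,0,8.5],[0,0.46,0.44,0,0,0,8.5]]'>/dev/null
for i in 1 2 3; do python3 -m jog '[[0,0,0,0,0,0,8.5],[0,0,0,0,0,0,8.5],[0,0,0,0,0,0,8.5],[0,0,0,0,0,0,8.5],[0,0,0,0,0,0,8.5]]'>/dev/null; done
python3 -m jog '[[0,0,0,0,0,0,1.2],[0,0,0,0,0,0,1.2],[0,0,0,0,0,0,1.2],[0,0,0,0,0,0,1.2]]'
python3 - <<'E'
from h import *
o=bot.get_obs();print(o['ee_pos'],o['tcp_rot'],o['q'])
im,Q=cloud('wrist');save('w2.png',im)
print(spig(Q,(.383,-.305),.036))
E
```

```text
time: 4.15
ee_pos: [0.3834, -0.3073, 0.2196]
tcp_rot: [-90.0, 0.0, 97.7]
wrist_force: [0.5, -0.3, -0.3]
opening: 0.0853
[ 0.38340057 -0.30734456  0.21962112] [-8.99998253e+01  1.34547981e-03  9.76509426e+01] [-3.87160209e+01 -3.27675177e+00  4.23673990e-01  9.36995725e+01
 -1.05486717e-03 -4.63669635e+01]
(1304, array([ 0.3809, -0.3076,  0.0483]), array([ 381.6, -307.7]), array([45.3, 35.1]), 'sd', array([ 8.3, 11.5]), 'ang', np.float64(7.4))
```

```bash
python3 -m jog '[[0,-0.05,0,-2,0,0,0],[0,-0.05,0,-4,0,0,0],[0,-0.05,0,-6,0,0,0],[0,-0.05,0,-7.5,0,0,0],[0,-0.05,0,-8.45,0,0,0]]'
python3 -m jog '[[0,0,0,0,0,0,0],[0.5,0,0,0,0,0,0],[0.5,0,0,0,0,0,0],[0.5,0,0,0,0,0,0],[0.5,0,0,0,0,0,0]]' 60
python3 -m jog '[[0.5,0,0,0,0,0,0],[0.5,0,0,0,0,0,0],[0.5,0,0,0,0,0,0]]' 60
python3 - <<'E'
from h import *
o=bot.get_obs();print(o['ee_pos'],o['tcp_rot'],o['q'])
im,Q=cloud('wrist');save('w3.png',im)
s=spig(Q,(.383,-.305),.036);print(s)
E
```

```text
time: 4.7
ee_pos: [0.3811, -0.3058, 0.0051]
tcp_rot: [-89.9, -0.1, 97.8]
wrist_force: [0.1, -0.4, 0.2]
opening: 0.0853
time: 5.2
ee_pos: [0.3836, -0.3078, 0.0107]
tcp_rot: [-90.1, 0.1, 97.8]
wrist_force: [-0.8, 0.3, 7.1]
opening: 0.0613
time: 5.5
ee_pos: [0.3836, -0.3078, 0.0107]
tcp_rot: [-90.1, 0.1, 97.8]
wrist_force: [-1.2, 0.3, 7.0]
opening: 0.0612
[ 0.38362902 -0.30776469  0.01067676] [-90.14851369   0.1463557   97.83519799] [-3.87423854e+01 -1.44528725e+00 -2.10416756e+01  7.01952286e+01
  7.26590653e-03 -4.65777598e+01]
(9569, array([ 0.3796, -0.3086,  0.0486]), array([ 381.8, -309.3]), array([78.3, 48.2]), 'sd', array([10.8, 15.7]), 'ang', np.float64(98.4))
```

View pics/w3.png

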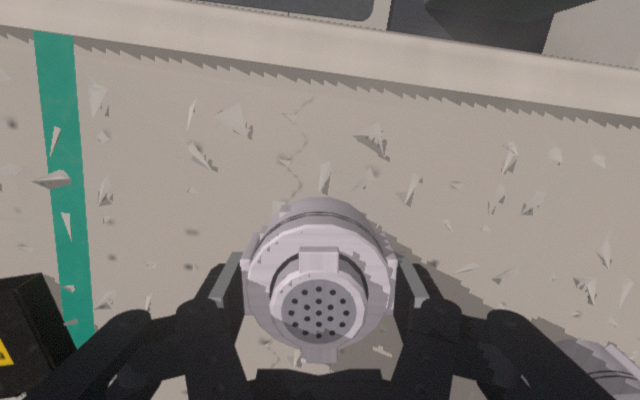

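```bash
cat >> h.py <<'E'
def held(Q,T,h=.0375):
    """held part's spigot in the tool frame (x,z), top disc at height h above TCP"""
    X=(Q.reshape(-1,3)-T[:3,3])@T[:3,:3]; X=X[~np.isnan(X[:,0])]
    s=X[(abs(X[:,0])<.028)&(abs(X[:,2])<.03)&(abs(X[:,1]+h)<.003)]
    a=s[abs(s[:,0])<.0185]; 
    r=cv2.minAreaRect((s[:,[0,2]]*1000).astype(np.float32))
    return len(s),np.round(s.mean(0)*1000,1),r
E
python3 - <<'E'
from h import *
T=pose();im,Q=cloud('wrist');print(held(Q,T))
E
python3 -m jog '[[0.5,0,0,1.9,0,0,0],[0.5,0,0,3.8,0,0,0],[0.5,0,0,5.7,0,0,0],[0.5,0,0,7.6,0,0,0],[0.5,0,0,7.6,0,0,0]]'
python3 -m jog '[[0.5,5,8,0,0,0,7.9],[0.5,5,8,0,0,0,7.9],[0.5,5,8,0,0,0,7.9],[0.5,5,8,0,0,0,7.9],[0.5,5,8,0,0,0,7.9]]'
python3 -m jog '[[0.5,5,8,0,0,0,7.9],[0.5,5,8,0,0,0,7.9],[0.5,5,8,0,0,0,7.9],[0.5,5,8,0,0,0,7.9],[0.5,5,8,0,0,0,7.9]]'
python3 -m jog '[[0.5,0,0,0,0,0,0],[0.5,0,0,0,0,0,0],[0.5,0,0,0,0,0,0]]'
python3 - <<'E'
from h import *
o=bot.get_obs();print(o['q'])
T=pose();im,Q=cloud('wrist');print(held(Q,T))
E
```

```text
(7787, array([ -0.7, -37.7,   3.6]), ((-0.6904916763305664, 1.3721675872802734), (47.5889892578125, 35.87343215942383), 59.74531555175781))
time: 6.1
ee_pos: [0.3843, -0.3084, 0.2062]
tcp_rot: [-90.4, 0.5, 97.8]
wrist_force: [0.7, -0.3, -1.9]
opening: 0.0608
time: 6.6
ee_pos: [0.5086, -0.1044, 0.1985]
tcp_rot: [-90.0, 0.0, 137.7]
wrist_force: [-0.1, 0.0, -0.9]
opening: 0.0611
time: 7.1
ee_pos: [0.6335, 0.096, 0.198]
tcp_rot: [-90.0, 0.0, 177.3]
wrist_force: [0.3, -0.6, -2.1]
opening: 0.0612
time: 7.4
ee_pos: [0.6322, 0.0925, 0.1986]
tcp_rot: [-90.0, 0.0, 176.8]
wrist_force: [0.6, 0.0, -1.4]
opening: 0.0607
[ 8.32733304e+00  1.70380098e+01  2.03709020e+01  9.33312708e+01
 -1.18502868e-02 -7.84440757e+01]
(7785, array([ -0.1, -37.4,   4.1]), ((-0.2738981246948242, 2.1068115234375), (36.147315979003906, 46.609840393066406), 31.673786163330078))
```

```bash
python3 -m jog '[[0.5,0.95,1.7,0,0,0,0],[0.5,0.95,1.7,0,0,0,0],[0.5,0.95,1.7,0,0,0,0],[0.5,0.95,1.7,0,0,0,0]]'
python3 - <<'E'
from h import *
o=bot.get_obs();print(o['ee_pos'],o['tcp_rot'])
T=pose();im,Q=cloud('wrist');save('w4.png',im);np.savez('w4.npz',im=im,Q=Q);print(held(Q,T))
print(spig(Q,(.6535,.082),.055,rad=.03))
X=Q.reshape(-1,3);s=X[(abs(X[:,2]-.045)<.003)&(X[:,0]>.55)][:,:2]
print(cv2.minAreaRect((s*1000).astype(np.float32)))
s=X[(abs(X[:,2]-.055)<.003)&(np.hypot(X[:,0]-.653,X[:,1]-.082)<.04)][:,:2]
print('boss',cv2.minAreaRect((s*1000).astype(np.float32)),cv2.minEnclosingCircle((s*1000).astype(np.float32)))
E
```

```text
time: 7.85
ee_pos: [0.656, 0.1346, 0.199]
tcp_rot: [-90.0, 0.0, 176.8]
wrist_force: [0.2, 0.1, -1.8]
opening: 0.0612
[0.65600555 0.13455282 0.19896627] [-8.99968007e+01  3.36679129e-02  1.76775819e+02]
(7773, array([ -0.1, -37.4,   4.1]), ((-0.18550491333007812, 2.1395111083984375), (46.837806701660156, 35.8940315246582), 58.54989242553711))
(1919, array([0.6538, 0.0801, 0.0673]), array([653.9,  80.2]), array([35.3, 45.7]), 'sd', array([ 8.3, 11.3]), 'ang', np.float64(176.2))
((652.7532348632812, 64.31002807617188), (146.0132293701172, 122.07714080810547), 86.51451873779297)
boss ((653.7646484375, 80.87498474121094), (61.90000534057617, 57.07815933227539), 86.7009048461914) ((653.6729736328125, 80.35321807861328), 32.91810607910156)
```

View pics/w4.png

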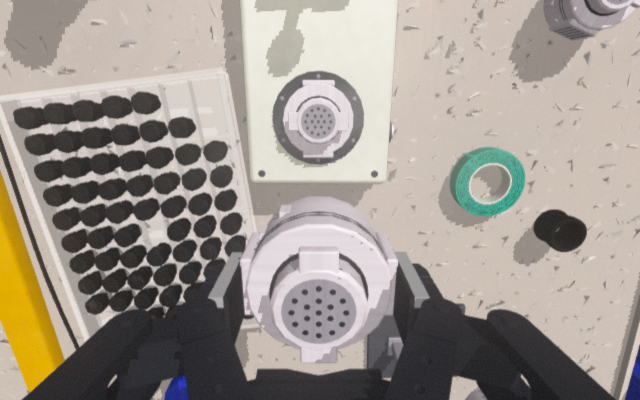

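```bash
python3 -m jog '[[0.5,-0.08,-1.8,0,0,0,-0.08],[0.5,-0.08,-2.09,0,0,0,-0.08],[0.5,-0.08,-2.09,-1.5,0,0,-0.08],[0.5,-0.08,-2.09,-3,0,0,-0.08],[0.5,-0.08,-2.09,-4.2,0,0,-0.08]]'
python3 -m jog '[[0.5,0,0,0,0,0,0],[0.5,0,0,0,0,0,0],[0.5,0,0,0,0,0,0]]'
python3 -m jog '[[0.5,0,0,-0.15,0,0,0],[0.5,0,0,-0.3,0,0,0],[0.5,0,0,-0.45,0,0,0],[0.5,0,0,-0.6,0,0,0],[0.5,0,0,-0.75,0,0,0]]'
python3 -m jog '[[0.5,0,0,-0.1,0,0,0],[0.5,0,0,-0.2,0,0,0],[0.5,0,0,-0.3,0,0,0],[0.5,0,0,-0.4,0,0,0],[0.5,0,0,-0.4,0,0,0]]'
```

```text
time: 8.4
ee_pos: [0.6536, 0.0823, 0.0921]
tcp_rot: [-90.0, -0.0, 176.4]
wrist_force: [0.9, 0.8, -2.7]
opening: 0.0615
time: 8.7
ee_pos: [0.6552, 0.0833, 0.0962]
tcp_rot: [-90.0, 0.2, 176.4]
wrist_force: [0.6, 0.1, -1.0]
opening: 0.0612
time: 9.2
ee_pos: [0.6541, 0.0834, 0.0742]
tcp_rot: [-90.0, -0.0, 176.5]
wrist_force: [-0.2, -0.9, -1.8]
opening: 0.0612
time: 9.7
ee_pos: [0.6543, 0.0833, 0.0658]
tcp_rot: [-90.0, 0.1, 176.4]
wrist_force: [-2.8, -0.6, 5.5]
opening: 0.0611
```

```bash
for i in 1 2; do python3 -m jog '[[0.5,0,0,0,0,0,-1.7],[0.5,0,0,0,0,0,-3.4],[0.5,0,0,0,0,0,-5.1],[0.5,0,0,0,0,0,-6.8],[0.5,0,0,0,0,0,-8.5]]'; done
python3 -m jog '[[0.5,0,0,0,0,0,-0.3],[0.5,0,0,0,0,0,-0.6],[0.5,0,0,0,0,0,-1.0],[0.5,0,0,0,0,0,-1.4],[0.5,0,0,0,0,0,-1.4]]'
python3 -c "
from h import *
o=bot.get_obs();print(o['torque'],o['tcp_rot'])"
```

```text
time: 10.2
ee_pos: [0.655, 0.0834, 0.0658]
tcp_rot: [-90.1, 0.1, 133.6]
wrist_force: [1.0, -0.5, 3.5]
opening: 0.0609
time: 10.7
ee_pos: [0.6551, 0.0828, 0.0658]
tcp_rot: [-90.1, 0.1, 91.1]
wrist_force: [0.7, -3.4, 4.0]
opening: 0.0612
time: 11.2
ee_pos: [0.6553, 0.0818, 0.0658]
tcp_rot: [-90.2, 0.1, 84.5]
wrist_force: [2.4, -8.8, 4.8]
opening: 0.0611
[-1.85517082 -0.46340188  0.18118058] [-90.17753072   0.12864142  84.53317613]
```

```bash
python3 -m jog '[[0.5,0,0,0,0,0,-0.3],[0.5,0,0,0,0,0,-0.6],[0.5,0,0,0,0,0,-0.6]]'
python3 - <<'E'
from h import *
o=bot.get_obs();print(o['torque'],o['tcp_rot'])
T=pose();im,Q=cloud('wrist');save('w5.png',im);print(held(Q,T))
im,Q=cloud('top');save('t5.png',im[130:200,240:400]);print(spig(Q,(.653,.082),.091))
E
```

```text
time: 11.5
ee_pos: [0.6553, 0.0815, 0.0658]
tcp_rot: [-90.2, 0.2, 81.6]
wrist_force: [3.3, -11.1, 5.2]
opening: 0.0609
[-2.30916963 -0.46977129  1.23745911] [-90.19398497   0.16558005  81.62997228]
(7804, array([ -0.7, -37.6,   3.4]), ((-0.8277256488800049, 1.4168262481689453), (47.32256317138672, 35.60350036621094), 59.305442810058594))
None
```

```bash
python3 -m jog '[[0,0,0,0,0,0,0],[0,0,0,0,0,0,0],[0,0,0,0,0,0,0],[0,0,0,0,0,0,0]]'
python3 -m jog '[[0,0,0,0.4,0,0,0],[0,0,0,2.2,0,0,0],[0,0,0,4,0,0,0],[0,0,0,6,0,0,0],[0,0,0,6,0,0,0]]'
python3 - <<'E'
from h import *
T=pose();print(T[:3,3]);im,Q=cloud('wrist');print(spig(Q,(.653,.082),.091))
im,Q=cloud('top')
for p in [(.4434,-.1596),(.4228,-.0036),(.5357,-.3326)]: print(spig(Q,p,.036,rad=.06))
E
```

```text
time: 12.0
ee_pos: [0.6541, 0.0837, 0.0645]
tcp_rot: [-90.0, -0.0, 81.5]
wrist_force: [-0.4, -0.2, -0.1]
opening: 0.0852
time: 12.5
ee_pos: [0.656, 0.0838, 0.224]
tcp_rot: [-90.7, -0.2, 81.5]
wrist_force: [1.0, 0.2, 0.1]
opening: 0.0853
[0.65604152 0.08375115 0.22396871]
(1772, array([0.6533, 0.0809, 0.1034]), array([654.1,  80.8]), array([35.5, 46.1]), 'sd', array([ 8.3, 11.5]), 'ang', np.float64(173.8))
(140, array([ 0.4243, -0.1827,  0.0476]), array([ 424.2, -183.3]), array([43. , 33.5]), 'sd', array([ 8.4, 11.2]), 'ang', np.float64(48.8))
None
(146, array([ 0.5356, -0.333 ,  0.0478]), array([ 535.9, -333.2]), array([34. , 42.7]), 'sd', array([ 8.7, 11.1]), 'ang', np.float64(124.5))
```

```bash
python3 -m jog '[[0,-9.3,-3.5,0,0,0,-3.7],[0,-9.3,-3.5,0,0,0,-3.7],[0,-9.3,-3.5,0,0,0,-3.7],[0,-9.3,-3.5,0,0,0,-3.7],[0,-9.3,-3.5,0,0,0,-3.7]]'
python3 -m jog '[[0,0,0,0,0,0,0],[0,0,0,0,0,0,0],[0,0,0,0,0,0,0]]'
python3 - <<'E'
from h import *
T=pose();im,Q=cloud('wrist');save('w6.png',im);r=spig(Q,(.4228,-.0036),.036,rad=.05);print(r, T[:3,2])
E
```

```text
time: 13.1
ee_pos: [0.4191, -0.0045, 0.2131]
tcp_rot: [-89.9, 0.1, 63.0]
wrist_force: [-0.6, -0.2, 1.0]
opening: 0.0858
time: 13.4
ee_pos: [0.4221, -0.004, 0.2141]
tcp_rot: [-90.0, 0.0, 63.0]
wrist_force: [0.4, -0.4, 0.5]
opening: 0.0854
(1331, array([ 0.4211, -0.0046,  0.0484]), array([421.7,  -5. ]), array([35.2, 45.9]), 'sd', array([ 8.3, 11.4]), 'ang', np.float64(155.1)) [-8.90679892e-01  4.54630588e-01  5.98969003e-04]
```

```bash
python3 -m jog '[[0,0,-0.05,-2,0,0,0.4],[0,0,-0.05,-4,0,0,0.4],[0,0,-0.05,-6,0,0,0.4],[0,0,-0.05,-7.5,0,0,0.4],[0,0,-0.05,-8.2,0,0,0.4]]'
python3 -m jog '[[0,0,0,0,0,0,0],[0.5,0,0,0,0,0,0],[0.5,0,0,0,0,0,0],[0.5,0,0,0,0,0,0],[0.5,0,0,0,0,0,0]]' 60
python3 -m jog '[[0.5,0,0,0,0,0,0],[0.5,0,0,0,0,0,0],[0.5,0,0,0,0,0,0]]' 60
python3 -m jog '[[0.5,0,0,1.9,0,0,0],[0.5,0,0,3.8,0,0,0],[0.5,0,0,5.7,0,0,0],[0.5,0,0,7.6,0,0,0],[0.5,0,0,7.6,0,0,0]]'
python3 -m jog '[[0.5,4.5,2.2,0,0,0,8.5],[0.5,4.5,2.2,0,0,0,8.5],[0.5,4.5,2.2,0,0,0,8.5],[0.5,4.5,2.2,0,0,0,8.5],[0.5,4.5,2.2,0,0,0,8.5]]'
python3 -m jog '[[0.5,4.7,3.3,0,0,0,8.5],[0.5,4.7,3.3,0,0,0,8.5],[0.5,4.7,3.3,0,0,0,8.5],[0.5,4.7,3.3,0,0,0,8.5],[0.5,4.7,3.3,0,0,0,8.5]]'
python3 -m jog '[[0.5,0,0,0,0,0,5],[0.5,0,0,0,0,0,5],[0.5,0,0,0,0,0,5],[0.5,0,0,0,0,0,5]]'
python3 -m jog '[[0.5,0,0,0,0,0,0],[0.5,0,0,0,0,0,0],[0.5,0,0,0,0,0,0]]'
python3 - <<'E'
from h import *
T=pose();im,Q=cloud('wrist');save('w7.png',im);print(held(Q,T));print(spig(Q,(.6535,.082),.091,rad=.03))
E
```

```text
time: 13.95
ee_pos: [0.4198, -0.0049, 0.0051]
tcp_rot: [-89.7, 0.1, 65.0]
wrist_force: [-0.1, 0.2, 0.2]
opening: 0.0851
time: 14.45
ee_pos: [0.4231, -0.0053, 0.0113]
tcp_rot: [-90.2, -0.1, 65.0]
wrist_force: [0.3, 0.4, 6.7]
opening: 0.0611
time: 14.75
ee_pos: [0.4231, -0.0053, 0.0113]
tcp_rot: [-90.2, -0.1, 65.0]
wrist_force: [0.8, 1.0, 6.1]
opening: 0.0612
time: 15.25
ee_pos: [0.4238, -0.0054, 0.2064]
tcp_rot: [-90.5, -0.2, 64.9]
wrist_force: [0.4, -0.2, -2.5]
opening: 0.0609
time: 15.75
ee_pos: [0.5346, 0.0501, 0.1986]
tcp_rot: [-89.9, -0.0, 107.8]
wrist_force: [0.1, -0.6, -1.1]
opening: 0.0609
time: 16.25
ee_pos: [0.6524, 0.1331, 0.197]
tcp_rot: [-89.9, -0.2, 150.4]
wrist_force: [-0.5, -0.2, -0.9]
opening: 0.0606
time: 16.65
ee_pos: [0.6517, 0.1321, 0.1992]
tcp_rot: [-90.0, -0.0, 175.1]
wrist_force: [-0.3, 0.1, -1.2]
opening: 0.0611
time: 16.95
ee_pos: [0.6517, 0.1321, 0.1996]
tcp_rot: [-90.0, -0.0, 174.8]
wrist_force: [-0.5, 0.1, -0.8]
opening: 0.0608
(7662, array([ -0.1, -36.8,   4. ]), ((-0.08463644981384277, 2.282032012939453), (46.7949333190918, 35.91783142089844), 58.20630645751953))
(2486, array([0.6546, 0.08  , 0.1032]), array([654.7,  80.4]), array([35.5, 45.6]), 'sd', array([ 8.3, 11.4]), 'ang', np.float64(174.4))
```

```bash
python3 -m jog '[[0.5,0.12,-1.8,0,0,0,0],[0.5,0.12,-1.98,0,0,0,0],[0.5,0.12,-1.98,-1,0,0,0],[0.5,0.12,-1.98,-2,0,0,0],[0.5,0.12,-1.98,-2.9,0,0,0]]'
python3 -m jog '[[0.5,0,0,0,0,0,0],[0.5,0,0,0,0,0,0],[0.5,0,0,0,0,0,0]]'
python3 -m jog '[[0.5,0,0,-0.15,0,0,0],[0.5,0,0,-0.3,0,0,0],[0.5,0,0,-0.45,0,0,0],[0.5,0,0,-0.6,0,0,0],[0.5,0,0,-0.75,0,0,0]]'
python3 -m jog '[[0.5,0,0,-0.1,0,0,0],[0.5,0,0,-0.2,0,0,0],[0.5,0,0,-0.3,0,0,0],[0.5,0,0,-0.35,0,0,0],[0.5,0,0,-0.35,0,0,0]]'
```

```text
time: 17.5
ee_pos: [0.6546, 0.0825, 0.1261]
tcp_rot: [-90.0, 0.0, 174.9]
wrist_force: [0.9, -0.3, -1.4]
opening: 0.0609
time: 17.8
ee_pos: [0.6554, 0.0828, 0.129]
tcp_rot: [-90.0, 0.1, 174.9]
wrist_force: [0.1, 0.4, -1.4]
opening: 0.061
time: 18.3
ee_pos: [0.6546, 0.0826, 0.1079]
tcp_rot: [-90.0, -0.0, 174.9]
wrist_force: [-0.1, -0.1, -1.7]
opening: 0.0609
time: 18.8
ee_pos: [0.6547, 0.0826, 0.1023]
tcp_rot: [-90.0, 0.1, 174.9]
wrist_force: [-7.0, -1.7, 14.4]
opening: 0.0611
```

```bash
for i in 1 2; do python3 -m jog '[[0.5,0,0,0,0,0,-1.7],[0.5,0,0,0,0,0,-3.4],[0.5,0,0,0,0,0,-5.1],[0.5,0,0,0,0,0,-6.8],[0.5,0,0,0,0,0,-8.5]]'; done
python3 -m jog '[[0.5,0,0,0,0,0,-0.3],[0.5,0,0,0,0,0,-0.6],[0.5,0,0,0,0,0,-1.0],[0.5,0,0,0,0,0,-1.4],[0.5,0,0,0,0,0,-1.4]]'
python3 -c "
from h import *
o=bot.get_obs();print(o['torque'],o['tcp_rot'])"
python3 -m jog '[[0.5,0,0,0,0,0,-0.2],[0.5,0,0,0,0,0,-0.4],[0.5,0,0,0,0,0,-0.4]]'
python3 -c "
from h import *
o=bot.get_obs();print(o['torque'],o['tcp_rot'])"
```

```text
time: 19.3
ee_pos: [0.6558, 0.0826, 0.1023]
tcp_rot: [-90.2, 0.2, 132.1]
wrist_force: [-0.9, -2.0, 11.9]
opening: 0.0609
time: 19.8
ee_pos: [0.6561, 0.0826, 0.1023]
tcp_rot: [-90.3, -0.0, 89.6]
wrist_force: [-0.2, -2.1, 10.0]
opening: 0.0614
time: 20.3
ee_pos: [0.6562, 0.082, 0.1023]
tcp_rot: [-90.3, 0.0, 82.9]
wrist_force: [0.8, -3.9, 10.5]
opening: 0.061
[-0.74965706 -0.01994407 -0.0666533 ] [-9.02908367e+01  1.11105129e-02  8.28520464e+01]
time: 20.6
ee_pos: [0.6562, 0.0815, 0.1023]
tcp_rot: [-90.3, 0.1, 80.9]
wrist_force: [0.9, -6.1, 10.5]
opening: 0.0608
[-1.30754652 -0.17445758  0.30313993] [-9.03049277e+01  5.01751549e-02  8.08907675e+01]
```

```bash
python3 -m jog '[[0.5,0,0,0,0,0,-0.2],[0.5,0,0,0,0,0,-0.4],[0.5,0,0,0,0,0,-0.5],[0.5,0,0,0,0,0,-0.5]]'
python3 -c "
from h import *
o=bot.get_obs();print(o['torque'],o['tcp_rot'])"
python3 -m jog '[[0,0,0,0,0,0,0],[0,0,0,0,0,0,0],[0,0,0,0,0,0,0],[0,0,0,0,0,0,0]]'
python3 -m jog '[[0,0,0,0.4,0,0,0],[0,0,0,2.2,0,0,0],[0,0,0,4,0,0,0],[0,0,0,5,0,0,0],[0,0,0,5,0,0,0]]'
python3 - <<'E'
from h import *
T=pose();im,Q=cloud('wrist');print(spig(Q,(.654,.082),.127));save('w8.png',im)
E
```

```text
time: 21.0
ee_pos: [0.6562, 0.0813, 0.1023]
tcp_rot: [-90.3, 0.1, 78.4]
wrist_force: [1.4, -7.0, 11.9]
opening: 0.0611
[-1.57172638 -0.13333632  1.00221288] [-9.03112814e+01  6.34197565e-02  7.84481958e+01]
time: 21.4
ee_pos: [0.6546, 0.0828, 0.0993]
tcp_rot: [-90.0, -0.0, 78.5]
wrist_force: [-0.9, -0.5, 1.3]
opening: 0.0854
time: 21.9
ee_pos: [0.6559, 0.0828, 0.2303]
tcp_rot: [-90.4, -0.1, 78.5]
wrist_force: [1.3, 1.1, 0.2]
opening: 0.0857
(2168, array([0.654 , 0.0809, 0.1394]), array([654.9,  80.8]), array([46.4, 35.3]), 'sd', array([ 8.3, 11.5]), 'ang', np.float64(171.9))
```

View pics/w8.png

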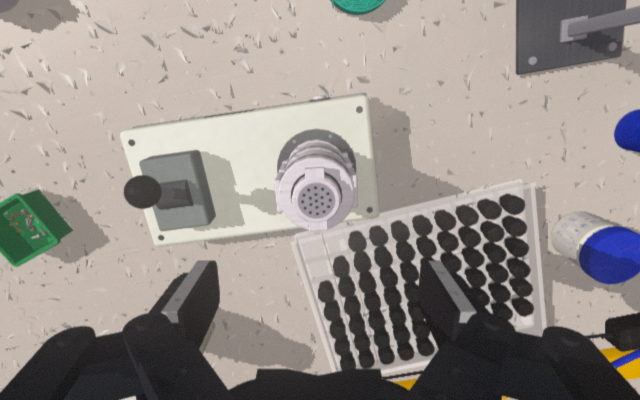

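```bash
python3 -m jog '[[0,-4.6,-5.3,0,0,0,6],[0,-4.6,-5.3,0,0,0,6],[0,-4.6,-5.3,0,0,0,6],[0,-4.6,-5.3,0,0,0,6],[0,-4.6,-5.3,0,0,0,6]]'
python3 -m jog '[[0,-4.65,-5.3,-0.5,0,0,6],[0,-4.65,-5.3,-0.5,0,0,6],[0,-4.65,-5.3,-0.5,0,0,6],[0,-4.65,-5.3,-0.5,0,0,6],[0,-4.65,-5.3,-0.5,0,0,6]]'
python3 -m jog '[[0,0,0,0,0,0,0],[0,0,0,0,0,0,0],[0,0,0,0,0,0,0]]'
python3 - <<'E'
from h import *
T=pose();im,Q=cloud('wrist');r=spig(Q,(.4243,-.1827),.036,rad=.05);print(r, r[1][:2]-.00125*T[:2,2],T[:3,3])
E
```

```text
time: 22.45
ee_pos: [0.5376, -0.052, 0.2244]
tcp_rot: [-89.9, 0.0, 108.4]
wrist_force: [1.0, -0.6, -0.3]
opening: 0.0854
time: 22.95
ee_pos: [0.4215, -0.1842, 0.2113]
tcp_rot: [-89.9, -0.1, 138.4]
wrist_force: [1.1, 0.0, 0.1]
opening: 0.0853
time: 23.25
ee_pos: [0.4242, -0.1815, 0.2118]
tcp_rot: [-90.0, -0.0, 138.5]
wrist_force: [0.2, -0.0, -0.3]
opening: 0.0855
(1368, array([ 0.4228, -0.1857,  0.0482]), array([ 423.2, -185.3]), array([45.8, 35.3]), 'sd', array([ 8.3, 11.4]), 'ang', np.float64(50.4)) [ 0.42362855 -0.18476405] [ 0.42421881 -0.18152061  0.21179623]
```

```bash
python3 -m jog '[[0,0,-0.13,-2,0,0,0.4],[0,0,-0.13,-4,0,0,0.4],[0,0,-0.13,-6,0,0,0.4],[0,0,-0.13,-7.5,0,0,0.4],[0,0,-0.13,-8.1,0,0,0.4]]'
python3 -m jog '[[0,0,0,0,0,0,0],[0.5,0,0,0,0,0,0],[0.5,0,0,0,0,0,0],[0.5,0,0,0,0,0,0],[0.5,0,0,0,0,0,0]]' 60
python3 -m jog '[[0.5,0,0,0,0,0,0],[0.5,0,0,0,0,0,0],[0.5,0,0,0,0,0,0]]' 60
python3 -m jog '[[0.5,0,0,1.9,0,0,0],[0.5,0,0,3.8,0,0,0],[0.5,0,0,5.7,0,0,0],[0.5,0,0,7.8,0,0,0],[0.5,0,0,7.8,0,0,0]]'
python3 -m jog '[[0.5,4.6,6.3,0,0,0,3.2],[0.5,4.6,6.3,0,0,0,3.2],[0.5,4.6,6.3,0,0,0,3.2],[0.5,4.6,6.3,0,0,0,3.2],[0.5,4.6,6.3,0,0,0,3.2]]'
python3 -m jog '[[0.5,4.7,6.4,0,0,0,3.1],[0.5,4.7,6.4,0,0,0,3.1],[0.5,4.7,6.4,0,0,0,3.1],[0.5,4.7,6.4,0,0,0,3.1],[0.5,4.7,6.4,0,0,0,3.1]]'
python3 -m jog '[[0.5,0,0,0,0,0,0],[0.5,0,0,0,0,0,0],[0.5,0,0,0,0,0,0]]'
python3 - <<'E'
from h import *
T=pose();im,Q=cloud('wrist');save('w9.png',im);print(held(Q,T));print(spig(Q,(.6535,.082),.127,rad=.03))
E
```

```text
time: 23.8
ee_pos: [0.4217, -0.184, 0.0054]
tcp_rot: [-89.9, -0.3, 140.5]
wrist_force: [0.4, -0.3, -0.0]
opening: 0.0856
time: 24.3
ee_pos: [0.4248, -0.1859, 0.0115]
tcp_rot: [-90.1, 0.2, 140.5]
wrist_force: [-0.2, 1.8, 6.4]
opening: 0.0612
time: 24.6
ee_pos: [0.4248, -0.186, 0.0116]
tcp_rot: [-90.1, 0.2, 140.5]
wrist_force: [0.1, 1.2, 6.8]
opening: 0.0611
time: 25.1
ee_pos: [0.4254, -0.1865, 0.2121]
tcp_rot: [-90.2, 0.6, 140.4]
wrist_force: [0.4, -0.6, -2.0]
opening: 0.0608
time: 25.6
ee_pos: [0.5405, -0.0242, 0.2037]
tcp_rot: [-90.0, -0.0, 156.7]
wrist_force: [-0.9, 0.2, -2.0]
opening: 0.0608
time: 26.1
ee_pos: [0.6578, 0.1359, 0.2009]
tcp_rot: [-90.0, -0.2, 172.2]
wrist_force: [-0.7, -0.2, -1.5]
opening: 0.0613
time: 26.4
ee_pos: [0.6556, 0.1306, 0.2057]
tcp_rot: [-90.0, 0.1, 171.9]
wrist_force: [0.2, -0.6, -1.6]
opening: 0.0608
(7462, array([ -0.2, -36.6,   2.1]), ((0.007168769836425781, 0.25618743896484375), (35.4065055847168, 47.15880584716797), 29.957977294921875))
(3179, array([0.6551, 0.0799, 0.1392]), array([655.4,  80.6]), array([35.2, 46.7]), 'sd', array([ 8.3, 11.4]), 'ang', np.float64(172.1))
```

```bash
python3 -m jog '[[0.5,0,-1.8,0,0,0,0],[0.5,0,-2,0,0,0,0],[0.5,0,-2,-0.5,0,0,0],[0.5,0,-2,-1.2,0,0,0],[0.5,0,-2,-1.7,0,0,0]]'
python3 -m jog '[[0.5,0,0,0,0,0,0],[0.5,0,0,0,0,0,0],[0.5,0,0,0,0,0,0]]'
python3 -m jog '[[0.5,0,0,-0.15,0,0,0],[0.5,0,0,-0.3,0,0,0],[0.5,0,0,-0.45,0,0,0],[0.5,0,0,-0.6,0,0,0],[0.5,0,0,-0.75,0,0,0]]'
python3 -m jog '[[0.5,0,0,-0.1,0,0,0],[0.5,0,0,-0.2,0,0,0],[0.5,0,0,-0.3,0,0,0],[0.5,0,0,-0.35,0,0,0],[0.5,0,0,-0.35,0,0,0]]'
```

```text
time: 26.95
ee_pos: [0.6556, 0.081, 0.1619]
tcp_rot: [-90.0, 0.0, 171.9]
wrist_force: [-0.5, 0.0, -2.7]
opening: 0.0609
time: 27.25
ee_pos: [0.6562, 0.0819, 0.1633]
tcp_rot: [-90.0, 0.1, 171.9]
wrist_force: [0.5, -0.4, -1.2]
opening: 0.0609
time: 27.75
ee_pos: [0.6559, 0.0819, 0.1429]
tcp_rot: [-90.0, -0.0, 172.0]
wrist_force: [0.0, 0.3, -1.0]
opening: 0.061
time: 28.25
ee_pos: [0.656, 0.0819, 0.1385]
tcp_rot: [-90.1, 0.2, 171.9]
wrist_force: [-8.4, -1.0, 19.7]
opening: 0.0612
```

```bash
for i in 1 2; do python3 -m jog '[[0.5,0,0,0.02,0,0,-1.7],[0.5,0,0,0.05,0,0,-3.4],[0.5,0,0,0.05,0,0,-5.1],[0.5,0,0,0.05,0,0,-6.8],[0.5,0,0,0.05,0,0,-8.5]]'; done
python3 -m jog '[[0.5,0,0,0,0,0,-0.3],[0.5,0,0,0,0,0,-0.6],[0.5,0,0,0,0,0,-1.0],[0.5,0,0,0,0,0,-1.2],[0.5,0,0,0,0,0,-1.2]]'
python3 -c "
from h import *
o=bot.get_obs();print(o['torque'],o['tcp_rot'])"
```

```text
time: 28.75
ee_pos: [0.6565, 0.0813, 0.1386]
tcp_rot: [-90.1, 0.1, 129.1]
wrist_force: [-3.2, -3.2, 12.2]
opening: 0.0611
time: 29.25
ee_pos: [0.6562, 0.0814, 0.1386]
tcp_rot: [-90.1, 0.0, 86.6]
wrist_force: [-2.3, -1.9, 6.6]
opening: 0.0609
time: 29.75
ee_pos: [0.6562, 0.0814, 0.1386]
tcp_rot: [-90.1, 0.0, 80.9]
wrist_force: [-1.5, -1.4, 5.9]
opening: 0.0611
[-0.65608997  0.48130332 -0.03404952] [-9.01101580e+01  2.63708216e-02  8.08951971e+01]
```

```bash
python3 -m jog '[[0,0,0,0,0,0,0],[0,0,0,0,0,0,0],[0,0,0,0,0,0,0],[0,0,0,0,0,0,0]]'
python3 -m jog '[[0,0,0,0.4,0,0,0],[0,0,0,2.2,0,0,0],[0,0,0,4,0,0,0],[0,0,0,4,0,0,0],[0,0,0,4,0,0,0]]'
python3 - <<'E'
from h import *
T=pose();im,Q=cloud('wrist');print(spig(Q,(.654,.082),.163))
im,Q=cloud('top')
print(spig(Q,(.5357,-.3326),.036,rad=.07))
E
python3 -m jog '[[0,-2.4,-8.3,0,0,0,-4.7],[0,-2.4,-8.3,0,0,0,-4.7],[0,-2.4,-8.3,0,0,0,-4.7],[0,-2.4,-8.3,0,0,0,-4.7],[0,-2.4,-8.3,0,0,0,-4.7]]'
python3 -m jog '[[0,-2.4,-8.3,-0.5,0,0,-4.7],[0,-2.4,-8.3,-0.5,0,0,-4.7],[0,-2.4,-8.3,-0.5,0,0,-4.7],[0,-2.4,-8.3,-0.5,0,0,-4.7],[0,-2.4,-8.3,-0.5,0,0,-4.7]]'
python3 -m jog '[[0,0,0,0,0,0,0],[0,0,0,0,0,0,0],[0,0,0,0,0,0,0]]'
python3 - <<'E'
from h import *
T=pose();im,Q=cloud('wrist');r=spig(Q,(.5357,-.333),.036,rad=.05);print(r, r[1][:2]-.00125*T[:2,2],T[:3,3])
E
```

```text
time: 30.15
ee_pos: [0.656, 0.0819, 0.1369]
tcp_rot: [-90.0, 0.0, 81.0]
wrist_force: [0.6, 0.5, 0.2]
opening: 0.0856
time: 30.65
ee_pos: [0.6566, 0.082, 0.2393]
tcp_rot: [-90.2, -0.1, 80.9]
wrist_force: [-0.3, -0.3, -0.3]
opening: 0.0857
(2681, array([0.6552, 0.0807, 0.1754]), array([656.3,  80.5]), array([35.7, 46.4]), 'sd', array([ 8.3, 11.5]), 'ang', np.float64(170.8))
(145, array([ 0.5361, -0.3332,  0.0482]), array([ 536.1, -332.3]), array([33.9, 44.5]), 'sd', array([ 8.4, 11.3]), 'ang', np.float64(123.8))
time: 31.25
ee_pos: [0.594, -0.1293, 0.236]
tcp_rot: [-89.9, 0.1, 57.2]
wrist_force: [0.0, -0.0, 0.0]
opening: 0.0855
time: 31.75
ee_pos: [0.5341, -0.3364, 0.2227]
tcp_rot: [-89.9, 0.1, 33.8]
wrist_force: [0.1, 0.3, -0.7]
opening: 0.0855
time: 32.05
ee_pos: [0.5366, -0.3316, 0.2245]
tcp_rot: [-90.0, -0.0, 34.1]
wrist_force: [0.1, 0.6, -0.2]
opening: 0.0854
(1243, array([ 0.5348, -0.3344,  0.0484]), array([ 535.4, -335.1]), array([35.5, 45.8]), 'sd', array([ 8.3, 11.4]), 'ang', np.float64(123.8)) [ 0.53549991 -0.33543568] [ 0.53656645 -0.33162073  0.22448971]
```

```bash
python3 -m jog '[[0,-0.04,-0.12,-2,0,0,0],[0,-0.04,-0.12,-4,0,0,0],[0,-0.04,-0.12,-6,0,0,0],[0,-0.04,-0.12,-7.7,0,0,0],[0,-0.04,-0.12,-8.6,0,0,0]]'
python3 -m jog '[[0,0,0,0,0,0,0],[0.5,0,0,0,0,0,0],[0.5,0,0,0,0,0,0],[0.5,0,0,0,0,0,0],[0.5,0,0,0,0,0,0]]' 60
python3 -m jog '[[0.5,0,0,0,0,0,0],[0.5,0,0,0,0,0,0],[0.5,0,0,0,0,0,0]]' 60
python3 -m jog '[[0.5,0,0,1.9,0,0,0],[0.5,0,0,3.8,0,0,0],[0.5,0,0,5.7,0,0,0],[0.5,0,0,7.7,0,0,0],[0.5,0,0,9.3,0,0,0]]'
for i in 1 2 3; do python3 -m jog '[[0.5,1.6,6.2,0,0,0,8.5],[0.5,1.6,6.2,0,0,0,8.5],[0.5,1.6,6.2,0,0,0,8.5],[0.5,1.6,6.2,0,0,0,8.5],[0.5,1.6,6.2,0,0,0,8.5]]'; done
python3 -m jog '[[0.5,0,0,0,0,0,1.9],[0.5,0,0,0,0,0,1.9],[0.5,0,0,0,0,0,1.9],[0.5,0,0,0,0,0,1.9]]'
python3 - <<'E'
from h import *
T=pose();im,Q=cloud('wrist');save('w10.png',im);print(held(Q,T));print(spig(Q,(.6545,.0815),.163,rad=.03))
E
```

```text
time: 32.6
ee_pos: [0.5338, -0.3336, 0.0054]
tcp_rot: [-89.8, 0.1, 34.1]
wrist_force: [-0.4, -0.2, 0.8]
opening: 0.085
time: 33.1
ee_pos: [0.5365, -0.3367, 0.0125]
tcp_rot: [-90.2, -0.1, 34.0]
wrist_force: [0.6, 1.3, 7.7]
opening: 0.0611
time: 33.4
ee_pos: [0.5365, -0.3367, 0.0125]
tcp_rot: [-90.2, -0.1, 34.0]
wrist_force: [1.1, 1.0, 6.7]
opening: 0.0611
time: 33.9
ee_pos: [0.535, -0.3361, 0.2467]
tcp_rot: [-90.2, -0.1, 34.0]
wrist_force: [0.9, -0.7, -0.7]
opening: 0.0603
time: 34.4
ee_pos: [0.5757, -0.1787, 0.2435]
tcp_rot: [-90.1, -0.0, 77.0]
wrist_force: [0.3, -0.6, -1.4]
opening: 0.0607
time: 34.9
ee_pos: [0.6154, -0.0235, 0.243]
tcp_rot: [-90.1, 0.0, 119.5]
wrist_force: [-0.3, -0.0, -1.3]
opening: 0.061
time: 35.4
ee_pos: [0.6552, 0.1317, 0.2424]
tcp_rot: [-90.0, 0.0, 162.0]
wrist_force: [0.7, 0.4, -1.7]
opening: 0.061
time: 35.8
ee_pos: [0.655, 0.1287, 0.2426]
tcp_rot: [-90.0, 0.0, 170.7]
wrist_force: [0.0, -0.5, -1.6]
opening: 0.061
(7163, array([ -0.2, -35.8,   4.5]), ((-0.09619951248168945, 3.256673812866211), (46.838172912597656, 35.3898811340332), 59.538631439208984))
(3117, array([0.6566, 0.0797, 0.1753]), array([656.7,  80.2]), array([35.5, 46.3]), 'sd', array([ 8.3, 11.3]), 'ang', np.float64(170.8))
```

```bash
python3 -m jog '[[0.5,0.07,-1.7,0,0,0,0],[0.5,0.07,-1.83,0,0,0,0],[0.5,0.07,-1.83,-0.5,0,0,0],[0.5,0.07,-1.83,-1.2,0,0,0],[0.5,0.07,-1.83,-1.7,0,0,0]]'
python3 -m jog '[[0.5,0,0,0,0,0,0],[0.5,0,0,0,0,0,0],[0.5,0,0,0,0,0,0]]'
python3 -m jog '[[0.5,0,0,-0.15,0,0,0],[0.5,0,0,-0.3,0,0,0],[0.5,0,0,-0.45,0,0,0],[0.5,0,0,-0.6,0,0,0],[0.5,0,0,-0.75,0,0,0]]'
python3 -m jog '[[0.5,0,0,-0.1,0,0,0],[0.5,0,0,-0.2,0,0,0],[0.5,0,0,-0.3,0,0,0],[0.5,0,0,-0.3,0,0,0],[0.5,0,0,-0.3,0,0,0]]'
```

```text
time: 36.35
ee_pos: [0.6566, 0.0828, 0.1988]
tcp_rot: [-90.0, -0.0, 170.8]
wrist_force: [-0.2, -0.7, -1.3]
opening: 0.0609
time: 36.65
ee_pos: [0.657, 0.0832, 0.2008]
tcp_rot: [-90.0, 0.1, 170.9]
wrist_force: [-0.4, -0.4, -0.5]
opening: 0.0605
time: 37.15
ee_pos: [0.6567, 0.0832, 0.1804]
tcp_rot: [-90.0, -0.0, 171.0]
wrist_force: [0.0, 0.1, -1.8]
opening: 0.0611
time: 37.65
ee_pos: [0.6567, 0.0832, 0.1755]
tcp_rot: [-90.0, 0.1, 170.9]
wrist_force: [-2.8, -0.9, 9.1]
opening: 0.0609
```

```bash
for i in 1 2; do python3 -m jog '[[0.5,0,0,0,0,0,-1.7],[0.5,0,0,0,0,0,-3.4],[0.5,0,0,0,0,0,-5.1],[0.5,0,0,0,0,0,-6.8],[0.5,0,0,0,0,0,-8.5]]'; done
python3 -m jog '[[0.5,0,0,0,0,0,-0.3],[0.5,0,0,0,0,0,-0.6],[0.5,0,0,0,0,0,-0.9],[0.5,0,0,0,0,0,-1.0],[0.5,0,0,0,0,0,-1.0]]'
python3 -c "
from h import *
o=bot.get_obs();print(o['torque'],o['tcp_rot'])"
python3 -m jog '[[0,0,0,0,0,0,0],[0,0,0,0,0,0,0],[0,0,0,0,0,0,0],[0,0,0,0,0,0,0]]'
python3 -m jog '[[0,0,0,0.4,0,0,0],[0,0,0,2.2,0,0,0],[0,0,0,4,0,0,0],[0,0,0,4,0,0,0],[0,0,0,4,0,0,0]]'
python3 - <<'E'
from h import *
T=pose();im,Q=cloud('wrist');print(spig(Q,(.656,.082),.199))
for c in ['top','side']:
    im,Q=cloud(c)
    for r in bot.regions_of(c,'inlet_cap')[:2]: print(c,r['conf'],r['point'])
    X=Q.reshape(-1,3);X=X[(abs(X[:,1]-.345)<.07)&(abs(X[:,0]-.54)<.12)]
    s=X[(abs(X[:,2]-.150)<.007)];print('bar',len(s),s.mean(0),cv2.minAreaRect((s[:,:2]*1000).astype(np.float32)))
    s=X[(X[:,2]<.012)&(X[:,2]>.006)];print('foot',len(s),cv2.minAreaRect((s[:,:2]*1000).astype(np.float32)))
save('s11.png',im[230:350,180:330])
E
```

```text
time: 38.15
ee_pos: [0.6573, 0.0831, 0.1755]
tcp_rot: [-90.2, 0.1, 128.1]
wrist_force: [-0.8, -1.2, 8.6]
opening: 0.0607
time: 38.65
ee_pos: [0.6579, 0.083, 0.1755]
tcp_rot: [-90.3, -0.0, 85.6]
wrist_force: [3.1, -2.3, 7.1]
opening: 0.0608
time: 39.15
ee_pos: [0.6579, 0.0827, 0.1755]
tcp_rot: [-90.3, -0.0, 80.9]
wrist_force: [3.1, -2.5, 7.2]
opening: 0.0612
[-0.63574741 -0.43551572  0.15574054] [-9.02676865e+01 -8.97818444e-03  8.09198359e+01]
time: 39.55
ee_pos: [0.6566, 0.0832, 0.1731]
tcp_rot: [-90.0, 0.0, 81.0]
wrist_force: [-0.7, -0.7, -0.6]
opening: 0.0854
time: 40.05
ee_pos: [0.6573, 0.0832, 0.2755]
tcp_rot: [-90.2, -0.1, 81.0]
wrist_force: [-0.1, 0.7, 0.1]
opening: 0.0856
(2687, array([0.6544, 0.0821, 0.2114]), array([655.4,  81.9]), array([35.6, 46.1]), 'sd', array([ 8.3, 11.5]), 'ang', np.float64(171.0))
top 0.79 [206.5, 180.9]
bar 340 [0.52483081 0.34929118 0.15062118] ((528.5305786132812, 344.12359619140625), (45.29838562011719, 107.66217041015625), 75.76443481445312)
foot 715 ((540.3819580078125, 343.419677734375), (114.43217468261719, 219.9742431640625), 89.77481842041016)
side 0.61 [299.2, 262.3]
side 0.59 [317.2, 245.8]
bar 523 [0.52195598 0.35160796 0.15136036] ((528.6928100585938, 349.1909484863281), (46.74097442626953, 111.06669616699219), 85.82757568359375)
foot 1539 ((555.7222900390625, 349.2587890625), (100.33719635009766, 111.831787109375), 88.6805648803711)
```

```bash
python3 -m jog '[[0,-3,5,0,0,0,0.7],[0,-3,5,0,0,0,0.7],[0,-3,5,0,0,0,0.7],[0,-3,5,0,0,0,0.7],[0,-3,5,0,0,0,0.7]]'
python3 -m jog '[[0,-3.1,5.5,0,0,0,0.7],[0,-3.1,5.5,0,0,0,0.7],[0,-3.1,5.5,0,0,0,0.7],[0,-3.1,5.5,0,0,0,0.7],[0,-3.1,5.5,0,0,0,0.7]]'
python3 -m jog '[[0,0,0,0,0,0,0],[0,0,0,0,0,0,0],[0,0,0,0,0,0,0]]'
python3 - <<'E'
from h import *
T=pose();im,Q=cloud('wrist');save('w11.png',im);np.savez('w11.npz',im=im,Q=Q)
X=Q.reshape(-1,3);X=X[(abs(X[:,1]-.345)<.08)&(abs(X[:,0]-.54)<.13)]
def f(n,s): print(n,len(s),np.round(s.mean(0),4),cv2.minAreaRect((s[:,:2]*1000).astype(np.float32)))
f('strap',X[abs(X[:,2]-.1535)<.0018]); f('bar',X[abs(X[:,2]-.150)<.0015]); f('captop',X[(abs(X[:,2]-.122)<.003)]); f('foot',X[(abs(X[:,2]-.008)<.004)])
E
```

```text
time: 40.8
ee_pos: [0.581, 0.209, 0.273]
tcp_rot: [-90.0, 0.0, 84.6]
wrist_force: [-0.3, 0.1, -0.7]
opening: 0.0852
time: 41.3
ee_pos: [0.5041, 0.346, 0.2728]
tcp_rot: [-90.0, 0.0, 88.0]
wrist_force: [0.0, -0.6, -0.2]
opening: 0.0853
time: 41.6
ee_pos: [0.5051, 0.3443, 0.2733]
tcp_rot: [-90.0, 0.0, 87.8]
wrist_force: [-0.0, -0.6, 0.6]
opening: 0.0851
strap 1021 [0.5047 0.3497 0.1533] ((524.573974609375, 343.8520812988281), (46.79268264770508, 104.69200134277344), 73.5033187866211)
bar 1629 [0.5329 0.3487 0.1503] ((527.3309326171875, 354.4969177246094), (109.63292694091797, 44.580810546875), 8.501636505126953)
captop 1474 [0.4991 0.3492 0.1222] ((503.68109130859375, 349.9581298828125), (61.69908142089844, 55.49415588378906), 86.48249053955078)
foot 2897 [0.5697 0.3446 0.0084] ((551.993408203125, 355.5180969238281), (237.1643829345703, 135.77796936035156), 0.637683093547821)
```

View pics/w11.png

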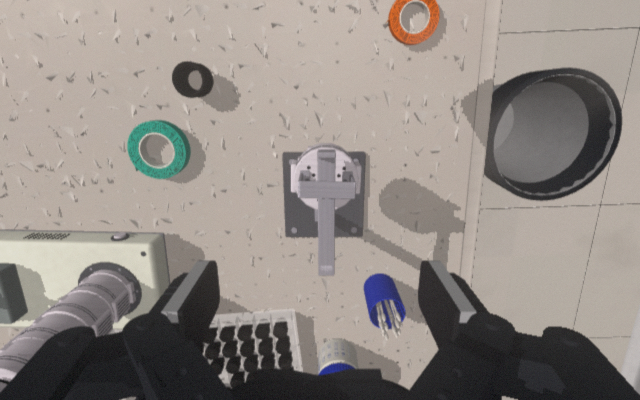

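```bash
python3 -m jog '[[0,-0.02,0.23,-1,0,0,-0.15],[0,-0.02,0.23,-2.5,0,0,-0.15],[0,-0.02,0.23,-4,0,0,-0.15],[0,-0.02,0.23,-5.5,0,0,-0.15],[0,-0.02,0.23,-7.0,0,0,-0.15]]'
python3 -m jog '[[0,0,0,0,0,0,0],[0,0,0,0,0,0,0],[0.5,0,0,0,0,0,0],[0.5,0,0,0,0,0,0],[0.5,0,0,0,0,0,0]]' 60
python3 -m jog '[[0.5,0,0,0,0,0,0],[0.5,0,0,0,0,0,0],[0.5,0,0,0,0,0,0]]' 60
```

```text
time: 42.15
ee_pos: [0.504, 0.3507, 0.097]
tcp_rot: [-90.0, -0.0, 87.1]
wrist_force: [1.0, 0.2, -0.3]
opening: 0.0857
time: 42.65
ee_pos: [0.5049, 0.3521, 0.1016]
tcp_rot: [-90.2, -0.2, 87.2]
wrist_force: [-0.1, -0.9, 7.3]
opening: 0.061
time: 42.95
ee_pos: [0.5049, 0.3521, 0.1016]
tcp_rot: [-90.2, -0.2, 87.2]
wrist_force: [0.4, -1.4, 6.9]
opening: 0.0609
```

```bash
python3 -m jog '[[0.5,0,0,0.3,0,0,0],[0.5,0,0,0.75,0,0,0],[0.5,0,0,0.75,0,0,0],[0.5,0,0,0.75,0,0,0]]'
python3 -m jog '[[0.5,-0.6,0.03,0,0,0,0],[0.5,-1.3,0.065,0,0,0,0],[0.5,-2,0.1,0,0,0,0],[0.5,-2.7,0.13,0,0,0,0],[0.5,-3.4,0.17,0,0,0,0]]'
python3 -m jog '[[0.5,0,0,0,0,0,0],[0.5,0,0,0,0,0,0]]'
python3 - <<'E'
from h import *
T=pose();im,Q=cloud('wrist');save('w12.png',im);np.savez('w12.npz',im=im,Q=Q)
X=(Q.reshape(-1,3)-T[:3,3])@T[:3,:3]*1000
s=X[(abs(X[:,0])<35)&(abs(X[:,2])<36)&(X[:,1]<-5)&(X[:,1]>-60)]
for h in (-51,-20):
    t=s[abs(s[:,1]-h)<4]; print(h,len(t),t.mean(0) if len(t) else 0,cv2.minAreaRect(t[:,[0,2]].astype(np.float32)) if len(t) else 0)
E
```

```text
time: 43.35
ee_pos: [0.504, 0.3516, 0.1178]
tcp_rot: [-90.1, -0.0, 87.2]
wrist_force: [0.5, 0.7, -2.3]
opening: 0.0606
time: 43.85
ee_pos: [0.4179, 0.3555, 0.1166]
tcp_rot: [-90.0, 0.0, 87.2]
wrist_force: [0.3, -0.1, -1.6]
opening: 0.0608
time: 44.05
ee_pos: [0.4188, 0.3557, 0.1171]
tcp_rot: [-90.0, -0.0, 87.2]
wrist_force: [-0.0, 0.9, -0.5]
opening: 0.0609
-51 6031 [ -1.124091   -51.67633657   1.93543523] ((0.019046783447265625, 2.8174686431884766), (69.9267578125, 20.855581283569336), 0.13205529749393463)
-20 11581 [ -0.90628098 -20.80893516   7.88700116] ((-0.0397796630859375, 6.944568634033203), (44.97026824951172, 69.87722778320312), 89.6607666015625)
```

View pics/w12.png

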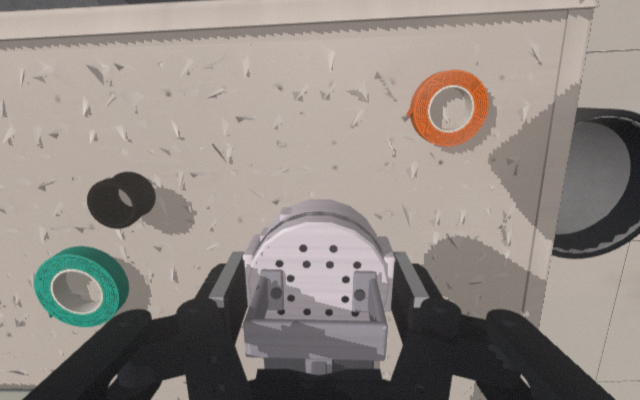

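```bash
python3 - <<'E'
from h import *
Q=np.load('w12.npz')['Q'];T=pose()
X=(Q.reshape(-1,3)-T[:3,3])@T[:3,:3]*1000
t=X[(abs(X[:,0])<18)&(abs(X[:,1]+51.5)<3)&(abs(X[:,2])<30)];print(len(t),t.mean(0),np.percentile(t[:,2],[1,50,99]))
t=X[(abs(X[:,0])<27)&(abs(X[:,1]+20.5)<2.5)&(abs(X[:,2])<45)];print(len(t),np.percentile(t[:,2],[1,99,99.8]))
E
python3 -m jog '[[0.5,0,0,1.5,0,0,0],[0.5,0,0,3,0,0,0],[0.5,0,0,4.5,0,0,0],[0.5,0,0,6,0,0,0],[0.5,0,0,6.6,0,0,0]]'
python3 -m jog '[[0.5,4.7,-4.4,0,0,0,8.4],[0.5,4.7,-4.4,0,0,0,8.4],[0.5,4.7,-4.4,0,0,0,8.4],[0.5,4.7,-4.4,0,0,0,8.4],[0.5,4.7,-4.4,0,0,0,8.4]]'
python3 -m jog '[[0.5,4.8,-4.5,0,0,0,8.4],[0.5,4.8,-4.5,0,0,0,8.4],[0.5,4.8,-4.5,0,0,0,8.4],[0.5,4.8,-4.5,0,0,0,8.4],[0.5,4.8,-4.5,0,0,0,8.4]]'
python3 -m jog '[[0.5,0,0,0,0,0,0],[0.5,0,0,0,0,0,0],[0.5,0,0,0,0,0,0]]'
python3 - <<'E'
from h import *
T=pose();im,Q=cloud('wrist');save('w13.png',im);print(spig(Q,(.6545,.0815),.199,rad=.03),T[:3,3])
X=(Q.reshape(-1,3)-T[:3,3])@T[:3,:3]*1000
t=X[(abs(X[:,0])<18)&(abs(X[:,1]+51.5)<3)&(abs(X[:,2])<30)];print(len(t),t.mean(0),np.percentile(t[:,2],[1,50,99]))
E
```

```text
4417 [  0.08913727 -51.82372424   1.47275958] [-6.34854801  1.73903871  7.83030172]
9562 [-14.16212576  28.80784953  29.28402224]
time: 44.6
ee_pos: [0.42, 0.3559, 0.2858]
tcp_rot: [-90.2, -0.2, 87.2]
wrist_force: [-0.5, 1.2, -1.7]
opening: 0.0604
time: 45.1
ee_pos: [0.539, 0.2429, 0.281]
tcp_rot: [-89.9, 0.0, 128.5]
wrist_force: [-0.0, 0.9, -1.4]
opening: 0.061
time: 45.6
ee_pos: [0.6587, 0.13, 0.2799]
tcp_rot: [-89.9, -0.1, 170.5]
wrist_force: [-0.6, 0.6, -1.7]
opening: 0.0606
time: 45.9
ee_pos: [0.6562, 0.1334, 0.2822]
tcp_rot: [-90.0, 0.0, 170.2]
wrist_force: [1.0, 0.4, -1.2]
opening: 0.0609
(3081, array([0.6557, 0.0811, 0.2113]), array([655.8,  81.7]), array([46.2, 35.3]), 'sd', array([ 8.3, 11.4]), 'ang', np.float64(171.3)) [0.65615445 0.13335558 0.28219806]
4401 [  0.07451979 -51.54635562   1.77540688] [-5.92392041  2.03487256  8.05671913]
```

```bash
python3 -m jog '[[0.5,0,-1.8,0,0,0,0.15],[0.5,0,-2.05,0,0,0,0.15],[0.5,0,-2.05,-0.6,0,0,0.15],[0.5,0,-2.05,-1.4,0,0,0.15],[0.5,0,-2.05,-2.0,0,0,0.15]]'
python3 -m jog '[[0.5,0,0,0,0,0,0],[0.5,0,0,0,0,0,0],[0.5,0,0,0,0,0,0]]'
python3 -m jog '[[0.5,0,0,-0.15,0,0,0],[0.5,0,0,-0.3,0,0,0],[0.5,0,0,-0.45,0,0,0],[0.5,0,0,-0.6,0,0,0],[0.5,0,0,-0.75,0,0,0]]'
python3 -m jog '[[0.5,0,0,-0.1,0,0,0],[0.5,0,0,-0.2,0,0,0],[0.5,0,0,-0.3,0,0,0],[0.5,0,0,-0.3,0,0,0],[0.5,0,0,-0.3,0,0,0]]'
```

```text
time: 46.45
ee_pos: [0.6559, 0.0821, 0.2314]
tcp_rot: [-90.0, 0.0, 171.1]
wrist_force: [0.1, 0.0, -0.7]
opening: 0.0607
time: 46.75
ee_pos: [0.6564, 0.0821, 0.2335]
tcp_rot: [-90.0, 0.1, 171.1]
wrist_force: [0.4, -0.8, -0.9]
opening: 0.0607
time: 47.25
ee_pos: [0.6562, 0.0818, 0.2129]
tcp_rot: [-90.0, -0.0, 171.2]
wrist_force: [-0.3, -0.6, -0.7]
opening: 0.0608
time: 47.75
ee_pos: [0.6571, 0.0819, 0.2089]
tcp_rot: [-90.1, 0.3, 171.2]
wrist_force: [-0.7, -0.9, 12.0]
opening: 0.0608
```

```bash
for i in 1 2; do python3 -m jog '[[0.5,0,0,0,0,0,-1.7],[0.5,0,0,0,0,0,-3.4],[0.5,0,0,0,0,0,-5.1],[0.5,0,0,0,0,0,-6.8],[0.5,0,0,0,0,0,-8.5]]'; done
python3 -m jog '[[0.5,0,0,0,0,0,-0.3],[0.5,0,0,0,0,0,-0.6],[0.5,0,0,0,0,0,-0.9],[0.5,0,0,0,0,0,-1.1],[0.5,0,0,0,0,0,-1.1]]'
python3 -c "
from h import *
o=bot.get_obs();print(o['torque'],o['tcp_rot'])"
python3 -m jog '[[0,0,0,0,0,0,0],[0,0,0,0,0,0,0],[0,0,0,0,0,0,0],[0,0,0,0,0,0,0]]'
python3 -m jog '[[0,0,0,0.4,0,0,0],[0,0,0,2,0,0,0],[0,0,0,3.6,0,0,0],[0,0,0,4,0,0,0],[0,0,0,4,0,0,0]]'
python3 - <<'E'
from h import *
T=pose();im,Q=cloud('wrist');save('w14.png',im)
X=Q.reshape(-1,3);X=X[np.hypot(X[:,0]-.655,X[:,1]-.082)<.06]
for z in (.260,.229):
    s=X[abs(X[:,2]-z)<.003];print(z,len(s),s.mean(0),cv2.minAreaRect((s[:,:2]*1000).astype(np.float32)))
X=Q.reshape(-1,3);s=X[(X[:,2]>.1)&(X[:,2]<.135)&(np.hypot(X[:,0]-.645,X[:,1]+.05)<.06)];print('ball',len(s),s.mean(0) if len(s) else'',s.max(0) if len(s) else'')
E
```

```text
time: 48.25
ee_pos: [0.6576, 0.0823, 0.209]
tcp_rot: [-90.3, 0.2, 128.3]
wrist_force: [3.3, 1.6, 11.4]
opening: 0.0609
time: 48.75
ee_pos: [0.6576, 0.0817, 0.2091]
tcp_rot: [-90.4, -0.0, 85.8]
wrist_force: [2.5, -1.4, 13.3]
opening: 0.0608
time: 49.25
ee_pos: [0.6575, 0.0815, 0.2091]
tcp_rot: [-90.4, -0.0, 80.6]
wrist_force: [0.9, -1.9, 12.3]
opening: 0.0609
[-0.71344792 -0.29726341  0.13996221] [-9.03557441e+01 -3.59451765e-02  8.06143047e+01]
time: 49.65
ee_pos: [0.6561, 0.0819, 0.2055]
tcp_rot: [-90.0, 0.0, 80.7]
wrist_force: [0.4, -0.2, 0.7]
opening: 0.0855
time: 50.15
ee_pos: [0.6568, 0.082, 0.3087]
tcp_rot: [-90.2, -0.1, 80.7]
wrist_force: [1.4, 0.1, 0.1]
opening: 0.0851
0.26 1708 [0.65637368 0.08138503 0.26031327] ((656.7797241210938, 81.5728530883789), (45.87034606933594, 14.382905960083008), 80.12517547607422)
0.229 3438 [0.64965285 0.08266354 0.22924493] ((656.9100341796875, 81.43013000488281), (61.79525375366211, 57.64619445800781), 80.12100982666016)
ball 588 [ 0.62651229 -0.04648067  0.12760995] [ 0.64020302 -0.03660798  0.13365271]
```

View pics/w14.png

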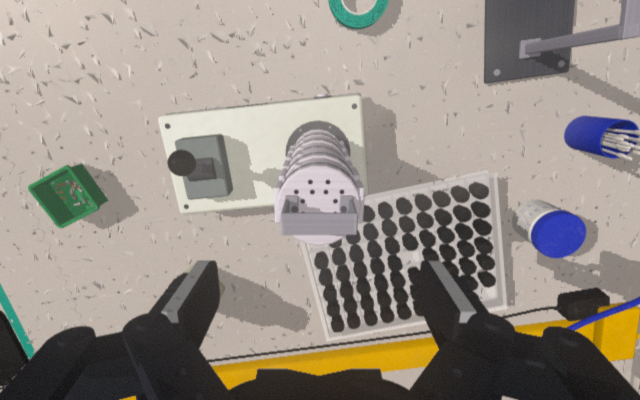

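```bash
python3 -m jog '[[1,-3.5,-5.2,0,0,0,1.1],[1,-3.5,-5.2,0,0,0,1.1],[1,-3.5,-5.2,0,0,0,1.1],[1,-3.5,-5.2,0,0,0,1.1],[1,-3.5,-5.2,0,0,0,1.1]]'
python3 -m jog '[[1,0,0,-2,0,0,0],[1,0,0,-4,0,0,0],[1,0,0,-6,0,0,0],[1,0,0,-7.8,0,0,0],[1,0,0,-7.8,0,0,0]]'
python3 -m jog '[[1,0.5,-0.03,0,0,0,0],[1,1,-0.07,0,0,0,0],[1,1.5,-0.1,0,0,0,0],[1,2.0,-0.13,0,0,0,0],[1,2.4,-0.16,0,0,0,0]]'
python3 -m jog '[[1,0.2,0,0,0,0,0],[1,0.4,0,0,0,0,0],[1,0.6,0,0,0,0,0],[1,0.7,0,0,0,0,0],[1,0.7,0,0,0,0,0]]'
```

```text
time: 50.7
ee_pos: [0.5678, -0.0493, 0.3054]
tcp_rot: [-90.0, -0.0, 86.0]
wrist_force: [-0.0, -0.1, -0.5]
opening: 0.0124
time: 51.2
ee_pos: [0.5652, -0.0465, 0.1031]
tcp_rot: [-89.3, -0.0, 86.2]
wrist_force: [-0.4, 0.3, -0.5]
opening: 0.0002
time: 51.7
ee_pos: [0.6304, -0.0513, 0.1131]
tcp_rot: [-90.1, -0.0, 86.2]
wrist_force: [-1.1, 0.2, 1.3]
opening: 0.0001
time: 52.2
ee_pos: [0.6463, -0.0522, 0.1107]
tcp_rot: [-90.0, -0.0, 86.2]
wrist_force: [-0.2, 0.2, 0.6]
opening: -0.0001
```

```bash
python3 -m jog '[[1,0.1,0,0,0,0,0],[1,0.2,0,0,0,0,0],[1,0.3,0,0,0,0,0],[1,0.4,0,0,0,0,0],[1,0.4,0,0,0,0,0]]'
python3 -m jog '[[1,0.1,0,0,0,0,0],[1,0.2,0,0,0,0,0],[1,0.3,0,0,0,0,0],[1,0.3,0,0,0,0,0]]'
```

```text
time: 52.7
ee_pos: [0.6493, -0.0521, 0.1105]
tcp_rot: [-89.2, 0.0, 86.1]
wrist_force: [-38.9, 0.8, 14.0]
opening: 0.0001
time: 53.1
ee_pos: [0.6502, -0.0521, 0.1105]
tcp_rot: [-88.4, 0.1, 86.1]
wrist_force: [-73.5, 1.2, 29.0]
opening: -0.0002
```

```bash
python3 -m jog '[[1,-1,0,0,0,0,0],[1,-2.5,0,0,0,0,0],[1,-4.5,0,2,0,0,0],[1,-6,0,4,0,0,0],[1,-6,0,6,0,0,0]]'
python3 -m jog '[[0,0,-2,2,0,0,0],[0,-2,-6,2,0,0,0],[0,-2,-6,2,0,0,0],[0,-2,-6,2,0,0,0],[0,-2,-6,2,0,0,0]]'
python3 -m jog '[[0,0,0,0,0,0,0],[0,0,0,0,0,0,0],[0,0,0,0,0,0,0],[0,0,0,0,0,0,0],[0,0,0,0,0,0,0]]'
python3 - <<'E'
from h import *
im,Q=cloud('top');X=Q.reshape(-1,3)
s=X[(X[:,2]>.1)&(X[:,2]<.135)&(np.hypot(X[:,0]-.65,X[:,1]+.05)<.06)];print('ball',len(s),s.mean(0))
s=X[(abs(X[:,2]-.26)<.004)&(np.hypot(X[:,0]-.655,X[:,1]-.082)<.06)];print('strap',len(s),s.mean(0),cv2.minAreaRect((s[:,:2]*1000).astype(np.float32)))
for n in ['loupe','tape_roll_teal','parts_bin']:
    for r in bot.regions_of('top',n)[:1]:
        p=Q[r['pixels']];print(n,r['conf'],np.nanmedian(p,0))
a=cv2.resize(im[110:290,150:470],(800,450),interpolation=cv2.INTER_CUBIC)
im,Q=cloud('side');b=cv2.resize(im[130:280,200:440],None,fx=800/240,fy=800/240)[:500]
save('v15a.png',a);save('v15b.png',b)
X=Q.reshape(-1,3)
s=X[(X[:,2]>.1)&(X[:,2]<.14)&(np.hypot(X[:,0]-.65,X[:,1]+.05)<.05)];print('ball side',len(s),s.mean(0) if len(s) else'')
s=X[(X[:,2]>.05)&(X[:,2]<.3)&(np.hypot(X[:,0]-.655,X[:,1]-.082)<.045)]
for z in np.arange(.06,.27,.012):
    t=s[abs(s[:,2]-z)<.006]; print(round(z,3),len(t),np.round(t[:,:2].mean(0),4) if len(t) else '')
E
```

```text
time: 53.6
ee_pos: [0.5183, -0.052, 0.2342]
tcp_rot: [-89.9, -0.0, 86.1]
wrist_force: [1.3, -1.1, 0.5]
opening: -0.0003
time: 54.1
ee_pos: [0.4702, -0.2048, 0.2843]
tcp_rot: [-90.1, 0.1, 85.9]
wrist_force: [-0.1, 0.6, -0.1]
opening: 0.0722
time: 54.6
ee_pos: [0.4715, -0.2016, 0.2833]
tcp_rot: [-90.0, -0.0, 86.2]
wrist_force: [-0.1, 0.0, -0.8]
opening: 0.0859
ball 86 [ 0.67035878 -0.05057315  0.1216501 ]
strap 125 [0.65778148 0.08243844 0.25972007] ((657.9490356445312, 82.82778930664062), (45.8222770690918, 13.94705867767334), 80.34855651855469)
tape_roll_teal 0.88 [0.49243382 0.15390343 0.01574821]
parts_bin 0.69 [ 0.66497934 -0.25362901  0.00616098]
ball side 74 [ 0.66736766 -0.0470135   0.11903382]
0.06 79 [0.6395 0.0986]
0.072 79 [0.6414 0.1005]
0.084 96 [0.6433 0.1007]
0.096 74 [0.6388 0.0975]
0.108 88 [0.6427 0.0997]
0.12 95 [0.6437 0.1013]
0.132 92 [0.6407 0.0969]
0.144 91 [0.6432 0.0983]
0.156 110 [0.646  0.1011]
0.168 77 [0.6394 0.0977]
0.18 104 [0.6434 0.1001]
0.192 109 [0.6445 0.1016]
0.204 103 [0.6417 0.0987]
0.216 112 [0.644  0.0995]
0.228 276 [0.6518 0.088 ]
0.24 47 [0.6569 0.0846]
0.252 30 [0.6561 0.0859]
0.264 73 [0.6566 0.0841]
```

View pics/v15b.png

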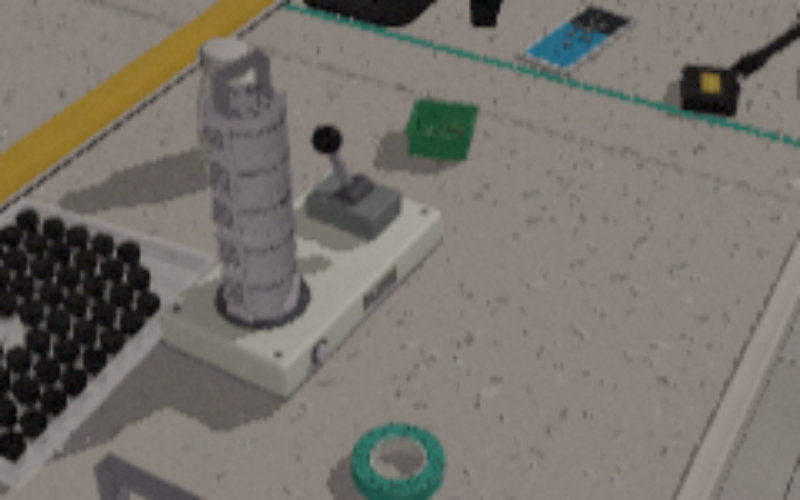

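```bash
python3 - <<'E'
from h import *
im,Q=cloud('side')
for n in ['loupe','tape_roll_teal','parts_bin']:
    for r in bot.regions_of('side',n)[:1]:
        p=Q[r['pixels']];print(n,r['conf'],np.nanmedian(p,0),np.nanpercentile(p,[2,98],axis=0).round(3).tolist())
print(bot.get_obs()['wrist_force'])
bot.job_done()
E
```

```text
loupe 0.52 [0.41224042 0.21198519 0.01982402] [[0.396, 0.194, 0.002], [0.427, 0.227, 0.03]]
tape_roll_teal 0.62 [0.64056965 0.10543599 0.18413116] [[0.627, 0.057, 0.164], [0.672, 0.115, 0.202]]
parts_bin 0.87 [ 0.6634463  -0.25833048  0.01770859] [[0.625, -0.287, -0.0], [0.711, -0.213, 0.034]]
[ 0.17883388 -0.02964762 -0.19270869]
the job is handed in; nothing more can be done
```

The job is handed in at about 55 s of the 210 s allowed. All four stages were on the bench, and I stacked and turned each one a quarter clockwise. I lifted the inlet cap off its hook and locked it on top the same way. Then I pushed the valve lever over to its stop, away from the robot. One stage got knocked aside partway through, so I located it again before picking it up.

**Checks that passed**
- **Seating:** every part seated at its expected height, within about 0.3 mm. The cap strap ended 260 mm above the bench, as calculated.
- **Valve:** the ball ended at x ≈ 0.67 m, which is the fully open position. The force rose sharply there, to 73 N at the wrist and under the 120 N limit.
- **Bystanders:** the loupe and the parts bin are where they started.

**Checks that were off or unclear**
- **Grip lands:** they do not line up exactly. Each of the first two stages settled about 2° past the quarter turn. I turned the remaining parts only to match, with low torque rather than hard against the stop. The cap ended about 6° off the sampler.
- **Lock:** I did not test it with an upward pull.
- **Tape roll:** the last network check mistook the stack for it. An earlier top-camera reading put it about 7 mm from its first one, which I took as measurement error. The final side picture shows it lying in its place, and the robot never went near it.

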